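# Lock out and clear the sample carousel

### The job

Take the motorised sample carousel out of service, making it safe before reaching into it: turn the console's rotary isolator handle fully to off, a quarter turn anticlockwise, then swing its lockout hasp fully out of the handle, then prove the drive dead by tilting the spring-centred jog lever right over to the side away from the isolator, holding it there for about a second and letting it spring back upright. Only then clear the turntable, standing every sample jar upright in a compartment of its own in the jar carrier, and last of all stand the folded warning sign upright in the middle of the empty turntable. Leave the isolator off with its hasp out, and do not disturb anything else on the bench.

Things in the scene. Friction and masses are not known exactly. Their poses are not given: they have to be found in the camera images.
- console: Fixed grey operator console, 170 x 250 mm, on either side of the bench. Origin on the bench under it; x points to its back, y to its left, z up; only yaw varies. Its panel slopes 15 degrees down to the front (-x): normal (-0.259, 0, 0.966) in this frame, 85 mm above the origin. On the panel: the isolator (left, +y) and, 125 mm to its right (-y), the jog lever.
- isolator (a joint): Rotary isolator handle, rad: 0 = on (bar points up the slope, console +x), 1.571 = off (anticlockwise seen from above; bar points to console +y). Turns about the panel normal, stops at both ends, stays where left, about 0.2 N m. Black bar 80 mm long, 16 mm wide, flanks 20 to 48 mm above the panel.
- iso_grip (a point): Point on the isolator's turning axis, in the middle of the black bar, 36 mm above the panel (12 mm below the bar's top).
- hasp (a joint): Lockout hasp relative to the handle, rad: 0 = stowed, 1.1 = fully out (stop). Flat steel blade just under the handle's bar, pivoted near the bar's tail, turning with the handle; swings parallel to the panel, anticlockwise seen from above: with the handle at off, towards the console's front. Stays where left; under 1 N at the lug.
- hasp_pivot (a point): Hasp pivot: on the handle, 28 mm from the turning axis on the tail side, 17.5 mm above the panel.
- hasp_lug (a point): Upturned thumb lug at the hasp's free end, beyond the bar's pointer end, 90 mm from the pivot: steel tab 16 mm along the blade, 10 mm thick across it, top 55.5 mm above the panel. The point is on its centre line, 42.5 mm above the panel. The blade below it is 16 mm wide, its top 19.5 mm above the panel.
- jog (a joint): Tilt of the jog lever, rad: 0 = upright to the panel (spring-centred), positive = to console -y, away from the isolator; end stops at +-0.45. About 4 N at the knob near full tilt.
- jog_knob (a point): Centre of the lever's black ball knob, 32 mm in diameter, 64 mm above the pivot (70 mm above the panel).
- jog_pivot (a point): Pivot of the jog lever, 6 mm above the panel. The lever tilts about a line through it that runs up the panel's slope.
- carousel: Fixed sample carousel: round white housing 250 mm across with a turntable on top that is locked by its gears; a 237 mm tall probe column stands 240 mm behind its centre (+x of this frame) on a drive housing 140 mm wide and 55 mm high. Origin on the bench under the turntable's centre.
- platter (a point): Centre of the turntable's upper face, 48 mm above the bench. The face is flat, 236 mm in diameter, without a rim.
- jar0: Wide-mouth sample jar (two to four of the four are present): white body 53 mm in diameter, grey screw cap 56 mm in diameter from 52 to 74 mm, 74 mm tall in all. Origin at the centre of its underside, z up through the cap. 0.1 to 0.2 kg.
- jar1: Wide-mouth sample jar (two to four of the four are present): white body 53 mm in diameter, grey screw cap 56 mm in diameter from 52 to 74 mm, 74 mm tall in all. Origin at the centre of its underside, z up through the cap. 0.1 to 0.2 kg.
- jar2: Wide-mouth sample jar (two to four of the four are present): white body 53 mm in diameter, grey screw cap 56 mm in diameter from 52 to 74 mm, 74 mm tall in all. Origin at the centre of its underside, z up through the cap. 0.1 to 0.2 kg.
- jar3: Wide-mouth sample jar (two to four of the four are present): white body 53 mm in diameter, grey screw cap 56 mm in diameter from 52 to 74 mm, 74 mm tall in all. Origin at the centre of its underside, z up through the cap. 0.1 to 0.2 kg.
- carrier: Fixed grey open jar carrier, 178 x 178 mm, 38 mm high, wall, dividers and floor 4 mm thick, four square compartments (2 x 2) 83 mm wide, centred 43.5 mm either way along x and y from the carrier's centre, floor 4 mm above the bench. Origin on the bench under its centre. May stand on either side of the bench.
- sign: Folded warning sign (yellow plastic A-frame, 90 g), 110 mm long along its y, 59 mm wide along x at the foot, 108 mm tall; its upper ridge is a bar 12 mm thick (x) and 20 mm deep, 88 to 108 mm above the foot. Origin at the foot's centre on the ground, z up.
- beaker: Glass beaker, 72 mm across, 95 mm tall, origin under its centre. Bystander.
- tipbox: Clear pipette tip box with white lid, 85 x 122 mm, 59 mm tall, origin under its centre. Bystander.
- washbottle: White wash bottle with a bent spout, 68 mm across, about 205 mm tall, origin under its centre. Bystander.
- tuberack: Steel rack with glass tubes, 75 x 200 mm, 100 mm tall, origin under its centre. Bystander.
- flatcase: Flat blue instrument case, 140 x 230 mm, 34 mm high, origin under its centre. Bystander.

How it is judged:
By the outcome, as a careful person would: the job done as asked, in the order asked, and still so for the second after the job is handed in, with the robot touching nothing.
Of jar0, jar1, jar2, jar3 only 2 to 4 are there at a start; the rules pass over those that are not, and their reading is None.
At some moment in a run one of jar0, jar1, jar2, jar3 may be knocked a few centimetres aside while the robot is not near it.
It also fails if it takes over 210 s, if anything falls off the work surface, if the arm or the gripper's body presses on something with over 40 N, if the wrist force passes 120 N, or if a joint passes its speed limit or range.

### The arm

A 7-joint arm with a two-finger parallel gripper is mounted at the origin on the work surface. World frame = base frame: x ahead of the robot, y to its left, z up, the work surface at z = 0. Lengths are in m, angles in rad, forces in N, time in s.
With the tool pointing down it reaches from about 0.425 to 0.925 m from the base axis. Payload 6.8 kg.
Tool frame: the origin (TCP) lies on the centre line of the jaws, within the pads' length; the fingertips stand 25 mm ahead of it and the grasp point (between the pads) lies 6 mm ahead of it; z points along the fingers, y is the line along which they close (so a half turn about z gives the same grasp; the last joint's range is limited). The gripper opens to 88 mm and grips with 3 to 60 N. Pads are 20 mm wide; open, the fingers measure 115 mm over their backs; the gripper's body (75 mm by 178 mm) begins 61 mm behind the grasp point.
Start: joints at [-1.287, 0.477, 0.022, 1.555, -0.011, 1.109, -0.083], TCP at [0.258, 0.624, 0.248] pointing down, gripper open.
Joint ranges: [-2.96, 2.96], [-0.34, 2.1], [-1.41, 1.46], [0.24, 2.44], [-1.37, 4.51], [0.17, 1.92], [-2.96, 2.96]. Speed limits (rad/s): [2.39, 2.39, 3.14, 3.14, 3.14, 3.14, 3.14].

### API

Orientations are given as a 3x3 rotation matrix whose columns are the frame's x, y, z axes.
In Python, from station import env, snapshot, order gives the robot as it stands.
- The arm moves only by the shell command python3 -m handwheel 'ROWS' [FORCE]. ROWS is JSON, one flat list of numbers, 7 for each row, row after row: the turn, a rotation vector about the world's x, y, z in rad, then the shift along the world's x, y, z in m, then the gripper's target within -1 to 1 (fully open at 1, half-way at 0, shut at -1). A call has 1 to 12 rows; each row is the pose to reach, as a shift and turn from the pose commanded when the call began; what a row does not reach only later rows make up. A row lasts 1/10 s, in which the tool goes at most 50 mm and 8.59 degrees, less where a joint would pass 70% of its speed; a pose out of reach is approached as far as the arm can. A call with a gripper value outside its range is refused whole. The fingers move at their own pace and stop on an object; FORCE is the grip in N (left out, the last holds). Time passes only in rows, so rows that repeat a pose let the fingers close. It gives the time, the measured TCP pose, the force, the opening and the grip force at its end, in the units of the state.
- env.get_state(): the state, without advancing time (a new reading comes with each control period).
- snapshot(name): name is "scene" or "top" or "wrist"; returns a dict with "color" (400x640x3 uint8, red, green, blue), "vertical_fov" (degrees; the focal length in pixels is half the picture's height over the tangent of half this angle, whatever the lens; pixels are square), "cx", "cy" (the principal point, pixels), "position" and "attitude" of the camera in the world. Camera axes: x right, y down, z forward; pixel columns grow to the right and rows downward; lengths in m; the calibration is good to about 2 mm. The wrist camera is an equidistant fisheye: a pixel r from the principal point sees the ray r / f radians off the axis. A picture is of the moment at which its call begins. There is no depth.
- order.close_job(): hands the job in; it is judged then, once.
The state is a dict: "t": time; "q": joint angles; "joint_velocities": joint speeds; "joint_efforts": joint torques, N m; "eef_pos": TCP position; "tool_rot": TCP orientation; "ft_force": force on the tool from outside, world axes, zero at the start; "moment": the same for the moment, N m; "grip_width": finger opening in m; "gripper_force": force on a finger pad.
Only numpy, scipy, OpenCV 4.12 (cv2) and the standard library are available. Lean on these libraries where they do the work, as an engineer would, in place of code of your own. Each camera call takes 0.05 s, during which the arm holds its last target. There are 200 camera calls.

## Working session

There is one attempt and no reset: what is moved stays moved. The work goes in short steps, Python scripts to look and compute and a shell command to move; the robot and the scene stay as the last step left them, time stands still between calls to the robot, and variables do not carry over. Pictures are saved under pics/ and viewed, at most 14 in all, crops included, and the job is handed in when it is done.

```bash
mkdir -p pics; ls
cat > h.py <<'E'
import numpy as np, cv2
from station import env, snapshot, order
def snap(n,fn=None):
    s=snapshot(n)
    if fn: cv2.imwrite('pics/'+fn,cv2.cvtColor(s['color'],cv2.COLOR_RGB2BGR))
    return s
def ray(s,u,v):
    f=200/np.tan(np.radians(s['vertical_fov'])/2)
    x=(u-s['cx']);y=(v-s['cy'])
    if s.get('fish'):
        r=np.hypot(x,y);t=r/f;d=np.array([x/max(r,1e-9)*np.sin(t),y/max(r,1e-9)*np.sin(t),np.cos(t)])
    else: d=np.array([x/f,y/f,1.])
    return np.array(s['attitude'])@d
def onz(s,u,v,z):
    d=ray(s,u,v);p=np.array(s['position']);return p+d*(z-p[2])/d[2]
def proj(s,P):
    f=200/np.tan(np.radians(s['vertical_fov'])/2)
    d=np.array(s['attitude']).T@(np.array(P)-np.array(s['position']))
    if s.get('fish'):
        r=np.hypot(d[0],d[1]);t=np.arctan2(r,d[2]);return s['cx']+f*t*d[0]/r,s['cy']+f*t*d[1]/r
    return s['cx']+f*d[0]/d[2],s['cy']+f*d[1]/d[2]
def wrist(fn=None):
    s=snap('wrist',fn);s['fish']=1;return s
def st():
    s=env.get_state();print('t',round(s['t'],2),'p',np.round(s['eef_pos'],4),'F',np.round(s['ft_force'],1),'w',s['grip_width'],'gf',s['gripper_force']);print(np.round(s['tool_rot'],3));return s
E
python3 - <<'E'
from h import *
for n in('scene','top'):
    s=snap(n,n+'0.png');print(n,s['vertical_fov'],s['cx'],s['cy'],s['position'],np.round(s['attitude'],3).tolist())
st()
E
```

```text
pics
scene 45.924219330071914 325.7215439644743 192.82024475535943 [ 1.3242671  -0.23879405  1.21263522] [[0.378, 0.731, -0.568], [0.926, -0.3, 0.23], [-0.002, -0.612, -0.79]]
top 55.420281494031194 319.76398619096346 199.57139397343684 [0.33743679 0.06340111 1.21546289] [[0.024, -0.986, 0.165], [-0.999, -0.02, 0.03], [-0.026, -0.166, -0.986]]
t 0.1 p [0.2576 0.6234 0.2468] F [-0.4 -0.6 -0.3] w 0.08753943419041312 gf 0.0
[[-0.924  0.382 -0.   ]
 [ 0.382  0.924 -0.002]
 [-0.    -0.002 -1.   ]]
```

View pics/top0.png

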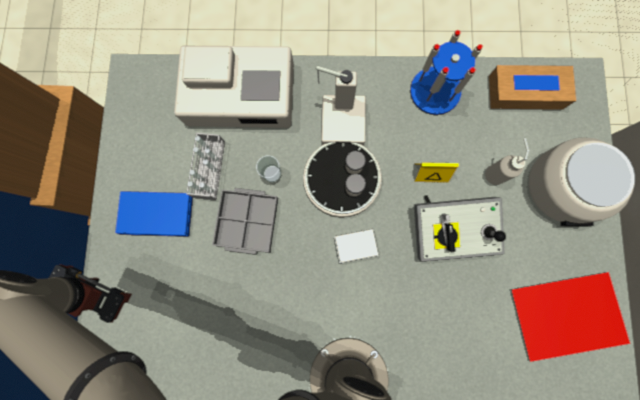

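View pics/scene0.png

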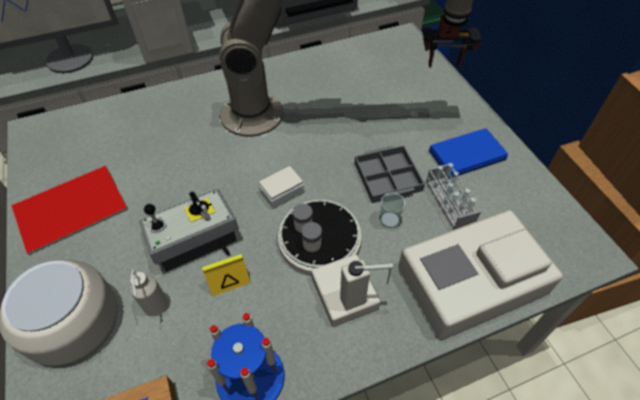

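The top view shows the console right of the robot (isolator near (448,234), jog knob near (492,234)). The carousel is at (342,178) with two jars at (355,160) and (355,184). The carrier is at (247,221) and the sign at (436,172).

Run:
```python
from h import *
t=snap('top');s=snap('scene')
a=cv2.resize(t['color'][150:270,400:520],(480,480),interpolation=cv2.INTER_CUBIC)
b=cv2.resize(s['color'][170:300,130:260],(320,320),interpolation=cv2.INTER_CUBIC)
im=np.zeros((480,800,3),np.uint8);im[:,:480]=a;im[:320,480:]=b
cv2.imwrite('pics/c1.png',im[...,::-1])
for n,u,v,z in [('iso',448,234,.12),('knob',492,234,.152),('plat',342,178,.048),('jarA',356,160,.122),('jarB',356,184,.122),('carr',247,221,.038),('sign',437,165,.1),('tip',356,246,.059),('bk',268,168,.09),('wb',518,158,.2),('c1',417,204,.1),('c2',501,199,.1),('c3',503,257,.06),('c4',418,262,.06)]:
    print(n,np.round(onz(t,u,v,z),3))
for n,u,v,z in [('plat',320,235,.048),('jarA',303,214,.122),('jarB',312,231,.122),('sign',224,262,.108),('knob',150,211,.152),('iso',198,205,.12)]:
    print('S',n,np.round(onz(s,u,v,z),3))
# carrier, platter masks
hsv=cv2.cvtColor(t['color'],cv2.COLOR_RGB2HSV)
def blobs(m,nm,mn=30):
    n,l,stt,c=cv2.connectedComponentsWithStats(m.astype(np.uint8))
    for i in range(1,n):
        if stt[i,4]>mn: print(nm,stt[i].tolist(),np.round(c[i],1))
y=cv2.inRange(hsv,(20,120,80),(35,255,255))
blobs(y,'yellow')
```

```text
iso [ 0.429 -0.271  0.12 ]
knob [ 0.429 -0.382  0.152]
plat [0.603 0.031 0.048]
jarA [ 0.642 -0.007  0.122]
jarB [ 0.569 -0.008  0.122]
carr [0.462 0.325 0.038]
sign [ 0.636 -0.251  0.1  ]
tip [ 0.392 -0.014  0.059]
bk [0.621 0.258 0.09 ]
wb [ 0.633 -0.442  0.2  ]
c1 [ 0.517 -0.189  0.1  ]
c2 [ 0.537 -0.435  0.1  ]
c3 [ 0.369 -0.449  0.06 ]
c4 [ 0.349 -0.198  0.06 ]
S plat [0.626 0.026 0.048]
S jarA [ 0.587 -0.009  0.122]
S jarB [ 0.65  -0.006  0.122]
S sign [ 0.644 -0.255  0.108]
S knob [ 0.438 -0.403  0.152]
S iso [ 0.442 -0.277  0.12 ]
yellow [415, 162, 44, 20, 677] [435.6 171.4]
yellow [450, 222, 10, 26, 124] [456.1 233.2]
yellow [433, 224, 9, 12, 77] [436.8 228.5]
yellow [434, 238, 13, 11, 81] [438.7 244.3]
```

View pics/c1.png

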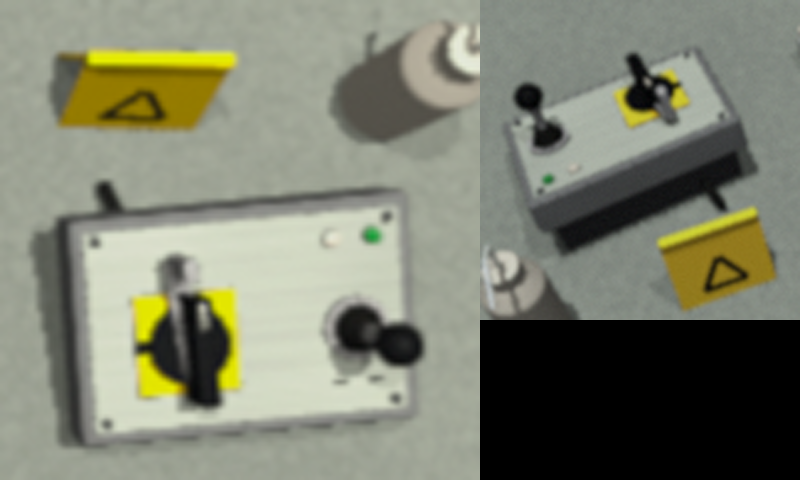

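The crop shows the console's isolator bar pointing up-slope, with its axis near px (448,234) and the lug on the uphill end. The jog knob is at (500,236). The sign ridge runs roughly along world y, about (416–459,165), and console yaw is about +0.075. I'm moving over the console for a close look.

```bash
python3 -m handwheel '[0,0,-0.1,0.04,-0.03,0.02,1, 0,0,-0.2,0.08,-0.07,0.03,1, 0,0,-0.3,0.12,-0.11,0.04,1, 0,0,-0.4,0.15,-0.15,0.04,1, 0,0,-0.5,0.18,-0.19,0.04,1, 0,0,-0.6,0.21,-0.23,0.04,1, 0,0,-0.7,0.24,-0.27,0.04,1, 0,0,-0.8,0.27,-0.32,0.04,1, 0,0,-0.9,0.29,-0.37,0.04,1, 0,0,-1.0,0.3,-0.42,0.04,1, 0,0,-1.1,0.3,-0.46,0.04,1, 0,0,-1.2,0.3,-0.5,0.04,1]'
python3 -m handwheel '[0,0,-0.15,0,-0.04,0,1, 0,0,-0.3,0,-0.08,0,1, 0,0,-0.45,0,-0.12,0,1, 0,0,-0.6,-0.01,-0.16,0,1, 0,0,-0.75,-0.02,-0.2,0,1, 0,0,-0.9,-0.04,-0.24,0,1, 0,0,-1.05,-0.06,-0.28,0,1, 0,0,-1.2,-0.08,-0.32,0,1, 0,0,-1.35,-0.1,-0.36,0,1, 0,0,-1.47,-0.12,-0.39,0,1, 0,0,-1.47,-0.13,-0.4,0,1, 0,0,-1.47,-0.13,-0.4,0,1]'
python3 - <<'E'
from h import *
s=st();print(np.round(s['q'],2))
w=wrist('w1.png');print(w['vertical_fov'],w['cx'],w['cy'],w['position'],np.round(w['attitude'],3).tolist())
E
```

```text
t: 1.4
eef_pos: [0.5577, 0.1314, 0.2876]
tool_rot: [[0.026, 1.0, 0.0], [1.0, -0.026, -0.0], [-0.0, 0.0, -1.0]]
ft_force: [0.3, 0.2, -0.6]
grip_width: 0.088
gripper_force: 0.0
t: 2.6
eef_pos: [0.426, -0.2677, 0.2877]
tool_rot: [[0.997, 0.078, 0.0], [0.078, -0.997, 0.0], [0.0, -0.0, -1.0]]
ft_force: [0.4, -0.3, -0.5]
grip_width: 0.0878
gripper_force: 0.0
t 2.6 p [ 0.426  -0.2677  0.2877] F [ 0.4 -0.3 -0.5] w 0.08781555165951577 gf 0.0
[[ 0.997  0.078  0.   ]
 [ 0.078 -0.997  0.   ]
 [ 0.    -0.    -1.   ]]
[-0.36  0.2   0.93  1.95 -0.18  1.08 -0.85]
65.70646984690485 317.2252805396057 203.38688786864998 [ 0.49896866 -0.26167488  0.42506097] [[0.078, -0.96, -0.269], [-0.997, -0.075, -0.021], [0.0, 0.27, -0.963]]
```

View pics/w1.png

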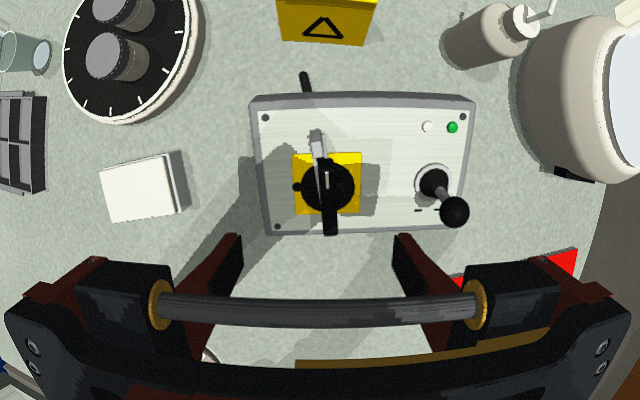

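The wrist view shows the panel clearly: screws at (266,118), (464,116) and (277,226), the yellow plate with corners (294,153), (361,152), (362,212), (296,215), and the jog knob at (454,212).

```bash
cat >> h.py <<'E'
def onplane(s,u,v,P0,n):
    d=ray(s,u,v);p=np.array(s['position']);return p+d*(np.dot(np.array(P0)-p,n)/np.dot(d,n))
def con(yaw):
    c,s=np.cos(yaw),np.sin(yaw);R=np.array([[c,-s,0],[s,c,0],[0,0,1]]);return R,R@np.array([-.2588,0,.9659])
E
python3 - <<'E'
from h import *
w=wrist()
R,n=con(.075);o=np.array([.443,-.318,.0])
for it in range(3):
    P0=o+[0,0,.085]
    q=[onplane(w,u,v,P0,n) for u,v in [(266,118),(464,116),(277,226)]]
    print(np.round(q,4), 'w',np.linalg.norm(q[1]-q[0]),'h',np.linalg.norm(q[2]-q[0]))
    c=(q[1]+q[2])/2; d=q[0]-q[1]; yaw=np.arctan2(-d[0],d[1])
    R,n=con(yaw); o=np.array([c[0],c[1],0]); print('c',c,'yaw',yaw)
P0=o+[0,0,.085]
y=[onplane(w,u,v,P0,n) for u,v in [(294,153),(361,152),(362,212),(296,215)]]
print('plate',np.round(y,4),'mean',np.mean(y,0),'console',R.T@(np.mean(y,0)-o))
# knob
k=onplane(w,454,212,P0+n*.07,n);print('knob',k,'con',R.T@(k-o))
kt=snap('top')
for P in (k,np.mean(y,0)): print(proj(kt,P))
print('lug top',R.T@(onplane(w,317,134,P0+n*.0555,n)-o))
for uv in [(331,235),(326,184)]: print('bar top',R.T@(onplane(w,*uv,P0+n*.048,n)-o))
E
```

```text
[[ 0.4977 -0.2066  0.1018]
 [ 0.5236 -0.4202  0.1045]
 [ 0.3674 -0.2207  0.0667]] w 0.215126659312383 h 0.1356959734331276
c [ 0.44546092 -0.3204349   0.08560863] yaw 0.12058052790028259
[[ 0.4977 -0.2067  0.1026]
 [ 0.5237 -0.4211  0.1026]
 [ 0.3677 -0.2208  0.0675]] w 0.2159575575076948 h 0.13540833622330092
c [ 0.4456728  -0.32095404  0.08503963] yaw 0.12072091916293905
[[ 0.4977 -0.2067  0.1025]
 [ 0.5237 -0.4211  0.1025]
 [ 0.3676 -0.2208  0.0675]] w 0.21598541614517322 h 0.1354231959949338
c [ 0.44566708 -0.32096279  0.0849982 ] yaw 0.12072135172776097
plate [[ 0.4616 -0.2378  0.0919]
 [ 0.4688 -0.31    0.0915]
 [ 0.3953 -0.3224  0.0715]
 [ 0.3851 -0.2436  0.0714]] mean [ 0.42769094 -0.27844365  0.08159056] console [-0.0127248   0.04437452  0.08159056]
knob [ 0.42554108 -0.40277411  0.14947387] con [-0.02983192 -0.07879216  0.14947387]
(np.float64(499.46635433394397), np.float64(235.50914290540666))
(np.float64(446.5692509800192), np.float64(235.50471777468678))
lug top [0.04842411 0.05483162 0.15543052]
bar top [-0.05949035  0.0443162   0.11875197]
bar top [-0.00071498  0.04818249  0.13450005]
```

Console yaw is about 0.118 and its origin about (0.4457,−0.321). The isolator and jog sit 125 mm apart, as they should, and the top view agrees. Next I compute the grasp poses.

```bash
cat >> h.py <<'E'
from scipy.spatial.transform import Rotation as Ro
CO=np.array([.4457,-.321,0]);CR,CN=con(.118)
ISO=CO+CR@[-.0125,.0455,.0817];JOG=CO+CR@[-.0125,-.0795,.0817]
def rel(P,R=None):
    s=env.get_state();d=np.array(P)-s['eef_pos']
    r=np.zeros(3) if R is None else Ro.from_matrix(np.array(R)@np.array(s['tool_rot']).T).as_rotvec()
    print('turn',np.round(r,3),'shift',np.round(d,4))
def tool(yang,z):  # tool with z axis z and y axis nearest heading yang
    z=np.array(z)/np.linalg.norm(z);y=np.array([np.cos(yang),np.sin(yang),0]);x=np.cross(y,z);x/=np.linalg.norm(x);return np.c_[x,np.cross(z,x),z]
E
python3 - <<'E'
from h import *
print(ISO,JOG,CN)
T=tool(.118-np.pi/2,-CN)
rel(ISO+.13*CN,T); rel(ISO+.047*CN,T)
print('axis*1.571',CN*1.571)
E
```

```text
[ 0.42793038 -0.27728798  0.0817    ] [ 0.44264617 -0.40141874  0.0817    ] [-0.25700032 -0.03046758  0.9659    ]
turn [ 0.026 -0.26   0.034] shift [-0.0341 -0.0165 -0.0803]
turn [ 0.026 -0.26   0.034] shift [-0.0128 -0.014  -0.1604]
axis*1.571 [-0.40374751 -0.04786457  1.5174289 ]
```

```bash
python3 -m handwheel '[0.013,-0.13,0.017,-0.02,-0.01,-0.04,-0.3, 0.026,-0.26,0.034,-0.034,-0.0165,-0.08,-0.3, 0.026,-0.26,0.034,-0.034,-0.0165,-0.08,-0.3, 0.026,-0.26,0.034,-0.034,-0.0165,-0.08,-0.3, 0.026,-0.26,0.034,-0.034,-0.0165,-0.08,-0.3]'
python3 - <<'E'
from h import *
T=tool(.118-np.pi/2,-CN)
s=st();print(np.round(s['q'],2));rel(ISO+.047*CN,T)
w=wrist('w2.png')
E
```

```text
t: 3.25
eef_pos: [0.3949, -0.2823, 0.2082]
tool_rot: [[0.96, 0.117, 0.256], [0.112, -0.993, 0.03], [0.258, -0.0, -0.966]]
ft_force: [0.1, 0.0, 1.2]
grip_width: 0.0511
gripper_force: 0.0
t 3.25 p [ 0.3949 -0.2823  0.2082] F [0.1 0.  1.2] w 0.05108715591732975 gf 0.0
[[ 0.96   0.117  0.256]
 [ 0.112 -0.993  0.03 ]
 [ 0.258 -0.    -0.966]]
[-0.16  0.16  0.85  2.21 -0.49  0.7  -0.42]
turn [-0.    -0.001  0.001] shift [ 0.0209  0.0036 -0.0811]
```

View pics/w2.png

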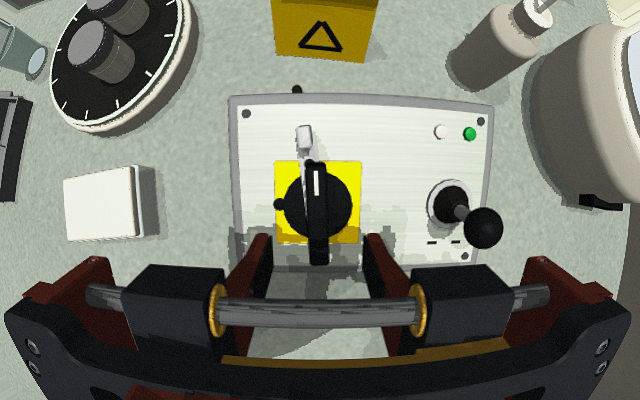

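The bar is centred between the fingers (bar at x≈317, finger midpoint ≈316), so I'm descending, gripping and turning.

```bash
python3 -m handwheel '[0,0,0,0.01,0.002,-0.04,-0.3, 0,0,0,0.021,0.0036,-0.081,-0.3, 0,0,0,0.021,0.0036,-0.081,-0.3, 0,0,0,0.021,0.0036,-0.081,-1, 0,0,0,0.021,0.0036,-0.081,-1, 0,0,0,0.021,0.0036,-0.081,-1, 0,0,0,0.021,0.0036,-0.081,-1, 0,0,0,0.021,0.0036,-0.081,-1, 0,0,0,0.021,0.0036,-0.081,-1]' 30
python3 -m handwheel '[-0.0386,-0.0046,0.145,0,0,0,-1, -0.077,-0.009,0.29,0,0,0,-1, -0.116,-0.0137,0.435,0,0,0,-1, -0.154,-0.0183,0.58,0,0,0,-1, -0.193,-0.023,0.724,0,0,0,-1, -0.231,-0.0274,0.869,0,0,0,-1, -0.27,-0.032,1.014,0,0,0,-1, -0.308,-0.0366,1.159,0,0,0,-1, -0.347,-0.041,1.304,0,0,0,-1, -0.385,-0.0457,1.449,0,0,0,-1, -0.407,-0.048,1.53,0,0,0,-1, -0.407,-0.048,1.53,0,0,0,-1]'
python3 - <<'E'
from h import *
s=st();print(np.round(s['q'],2),s['moment']); rel(ISO+.047*CN)
E
```

```text
t: 4.2
eef_pos: [0.4154, -0.2799, 0.1288]
tool_rot: [[0.959, 0.114, 0.26], [0.11, -0.993, 0.03], [0.262, 0.0, -0.965]]
ft_force: [-2.6, 2.1, 9.6]
grip_width: 0.0161
gripper_force: 29.7
t: 5.4
eef_pos: [0.4158, -0.2803, 0.1289]
tool_rot: [[-0.125, 0.957, 0.262], [0.992, 0.122, 0.028], [-0.005, 0.263, -0.965]]
ft_force: [1.3, 1.4, 8.7]
grip_width: 0.016
gripper_force: 30.1
t 5.4 p [ 0.4158 -0.2803  0.1289] F [1.3 1.4 8.7] w 0.01601884533621512 gf 30.121004283428192
[[-0.125  0.957  0.262]
 [ 0.992  0.122  0.028]
 [-0.005  0.263 -0.965]]
[ 0.31  0.3   0.3   2.23 -0.57  0.49  1.2 ] [ 0.47834494 -0.24206287 -0.32796665]
turn [0. 0. 0.] shift [ 0.      0.0016 -0.0018]
```

```bash
python3 -m handwheel '[-0.013,-0.0015,0.05,0,0,0,-1, -0.026,-0.003,0.1,0,0,0,-1, -0.026,-0.003,0.1,0,0,0,-1, -0.026,-0.003,0.1,0,0,0,-1]'
python3 - <<'E'
from h import *
s=st();print(np.dot(s['moment'],CN))
E
python3 -m handwheel '[0.013,0.0015,-0.05,0,0,0,-1, 0.026,0.003,-0.1,0,0,0,-1, 0.026,0.003,-0.1,0,0,0,0, 0.026,0.003,-0.1,0,0,0,0, 0.026,0.003,-0.1,0,0,0,0, 0.026,0.003,-0.1,-0.013,-0.0015,0.048,0, 0.026,0.003,-0.1,-0.025,-0.003,0.096,0, 0.026,0.003,-0.1,-0.025,-0.003,0.096,0, 0.026,0.003,-0.1,-0.025,-0.003,0.096,0]'
python3 - <<'E'
from h import *
w=wrist('w3.png')
E
```

```text
t: 5.8
eef_pos: [0.4159, -0.281, 0.1289]
tool_rot: [[-0.219, 0.94, 0.262], [0.975, 0.22, 0.028], [-0.032, 0.261, -0.965]]
ft_force: [0.9, -0.0, 6.8]
grip_width: 0.0172
gripper_force: 31.4
t 5.8 p [ 0.4159 -0.281   0.1289] F [ 0.9 -0.   6.8] w 0.017185072367066415 gf 31.37777738738805
[[-0.219  0.94   0.262]
 [ 0.975  0.22   0.028]
 [-0.032  0.261 -0.965]]
-0.7346517958597891
t: 6.7
eef_pos: [0.3896, -0.2826, 0.2237]
tool_rot: [[-0.126, 0.957, 0.26], [0.992, 0.123, 0.029], [-0.004, 0.261, -0.965]]
ft_force: [0.2, -0.5, -0.7]
grip_width: 0.0438
gripper_force: 0.0
```

View pics/w3.png

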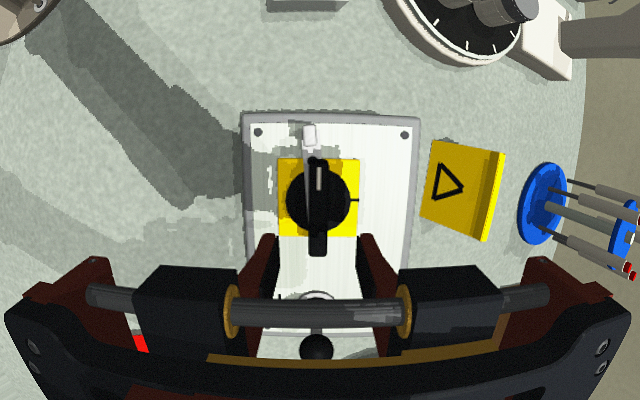

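The handle is now at off, since the moment rose to −0.73 N·m against the stop. The lug's top is near (309,133) and the bar runs along image-up (console +y). Next I locate the lug.

```bash
cat >> h.py <<'E'
CY=CR@[0,1,0];CX=np.cross(CY,CN)  # CX up slope
def inpan(P): d=np.array(P)-ISO; return np.round([d@CX,d@CY,d@CN],4)
E
python3 - <<'E'
from h import *
w=wrist()
for nm,u,v,h in [('lugtop',309,129,.0555),('lugtop2',309,138,.0555),('bar head',318,158,.048),('bar tail',317,255,.048)]:
    print(nm,inpan(onplane(w,u,v,ISO+CN*h,CN)))
hsv=cv2.cvtColor(w['color'],cv2.COLOR_RGB2HSV)
# orientation of bar : dark pixels
piv=ISO-.028*CY+.0175*CN
L=piv+.09*CY+.025*CN
print(inpan(L),'proj',proj(w,L+.013*CN))
for th in (0,.08,.55,1.1,1.16):
    d=CY*np.cos(th)-CX*np.sin(th)
    P=ISO-.028*CY+.09*d+.047*CN   # tcp: grasp at 41mm
    print(th,np.round(P,4),'turn', np.round(CN*th,3)); 
T=tool(.118,-CN)
rel(ISO-.028*CY+.09*(CY*np.cos(.08)-CX*np.sin(.08))+.1*CN,T)
E
```

```text
lugtop [-0.0085  0.0664  0.0555]
lugtop2 [-0.0084  0.0597  0.0555]
bar head [-0.0017  0.0439  0.048 ]
bar tail [-0.0017 -0.0371  0.048 ]
[0.     0.062  0.0425] proj (np.float64(320.54011265537895), np.float64(134.99222105833633))
0 [ 0.4086 -0.2172  0.1271] turn [-0. -0.  0.]
0.08 [ 0.4017 -0.2183  0.1252] turn [-0.021 -0.002  0.077]
0.55 [ 0.365  -0.2357  0.1149] turn [-0.141 -0.017  0.531]
1.1 [ 0.3374 -0.2751  0.1063] turn [-0.283 -0.034  1.062]
1.16 [ 0.3358 -0.2802  0.1057] turn [-0.298 -0.035  1.12 ]
turn [ 0.002 -0.001 -0.009] shift [-0.0009  0.0618 -0.0453]
```

```bash
cat >> h.py <<'E'
ISO=ISO-.0017*CX+.003*CY
def hp(th,off=.0195,h=.031,tilt=.14):
    d=CY*np.cos(th)-CX*np.sin(th);t=-CY*np.sin(th)-CX*np.cos(th)
    tip=ISO-.028*CY+.091*d-off*t+h*CN
    z=np.array([-tilt*.82,tilt*.57,-1]);z/=np.linalg.norm(z)
    return tip-.025*z, tool(.118+th,z)
E
python3 - <<'E'
from h import *
print('start hover');rel(*hp(.08,.032,.08))
print('start');rel(*hp(.08,.032))
p0,R0=hp(.08,.032)
for th in (.08,.2,.4,.6,.8,1.0,1.1,1.15):
    p,R=hp(th);print(th,np.round(Ro.from_matrix(R@R0.T).as_rotvec(),3),np.round(p-p0,4),np.round(p,3))
E
```

```text
start hover
turn [0.042 0.368 0.088] shift [ 0.0352  0.0704 -0.0321]
start
turn [0.042 0.368 0.088] shift [ 0.0478  0.0719 -0.0794]
0.08 [0. 0. 0.] [-0.0118 -0.0024 -0.0032] [ 0.425 -0.212  0.139]
0.2 [ 0.014 -0.009  0.119] [-0.0226 -0.0029 -0.0061] [ 0.414 -0.213  0.136]
0.4 [ 0.036 -0.025  0.316] [-0.0402 -0.0066 -0.0109] [ 0.397 -0.216  0.131]
0.6 [ 0.059 -0.041  0.512] [-0.0566 -0.0139 -0.0155] [ 0.38  -0.224  0.127]
0.8 [ 0.081 -0.057  0.709] [-0.0713 -0.0244 -0.0198] [ 0.365 -0.234  0.123]
1.0 [ 0.104 -0.072  0.905] [-0.0837 -0.0378 -0.0235] [ 0.353 -0.248  0.119]
1.1 [ 0.115 -0.08   1.003] [-0.0889 -0.0454 -0.0251] [ 0.348 -0.255  0.117]
1.15 [ 0.121 -0.084  1.052] [-0.0911 -0.0494 -0.0258] [ 0.346 -0.259  0.117]
```

```bash
python3 -m handwheel '[0.015,0.13,0.03,0.012,0.025,0.0,-1, 0.03,0.25,0.06,0.024,0.05,-0.01,-1, 0.042,0.368,0.088,0.035,0.0704,-0.02,-1, 0.042,0.368,0.088,0.0352,0.0704,-0.0321,-1, 0.042,0.368,0.088,0.0352,0.0704,-0.0321,-1, 0.042,0.368,0.088,0.0352,0.0704,-0.0321,-1, 0.042,0.368,0.088,0.0478,0.0719,-0.0794,-1, 0.042,0.368,0.088,0.0478,0.0719,-0.0794,-1, 0.042,0.368,0.088,0.0478,0.0719,-0.0794,-1]' 20
python3 - <<'E'
from h import *
s=st();print(np.round(s['q'],2));rel(*hp(.08,.032))
w=wrist('w4.png')
E
```

```text
t: 7.7
eef_pos: [0.4356, -0.2112, 0.1436]
tool_rot: [[-0.194, 0.974, -0.114], [0.976, 0.203, 0.079], [0.1, -0.096, -0.99]]
ft_force: [0.3, -0.6, 0.2]
grip_width: 0.0006
gripper_force: 0.0
t 7.7 p [ 0.4356 -0.2112  0.1436] F [ 0.3 -0.6  0.2] w 0.0006022597004332958 gf 0.0
[[-0.194  0.974 -0.114]
 [ 0.976  0.203  0.079]
 [ 0.1   -0.096 -0.99 ]]
[ 0.06  0.38  0.35  2.03 -0.2   0.9   0.73]
turn [ 0.001 -0.     0.002] shift [ 0.0011  0.0014 -0.0013]
```

View pics/w4.png

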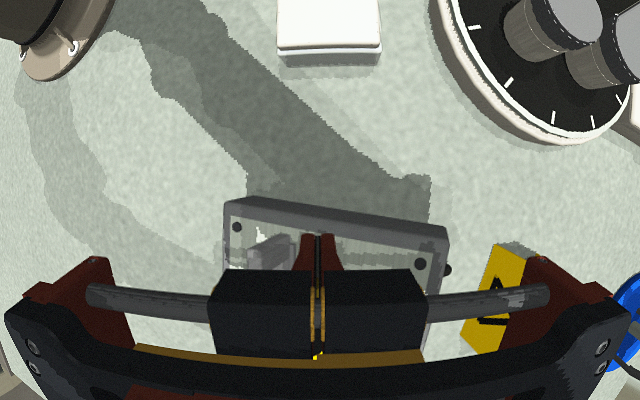

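The lug is at about (270,250), just left of the closed fingers, so I'm sweeping it.

```bash
python3 -m handwheel '[0,0,0,-0.01,-0.001,-0.004,-1, 0.014,-0.009,0.119,-0.0215,-0.0015,-0.007,-1, 0.025,-0.017,0.217,-0.030,-0.003,-0.0095,-1, 0.036,-0.025,0.316,-0.039,-0.005,-0.012,-1, 0.047,-0.033,0.414,-0.0475,-0.0085,-0.0145,-1, 0.059,-0.041,0.512,-0.0555,-0.0125,-0.017,-1, 0.07,-0.049,0.61,-0.063,-0.0175,-0.019,-1, 0.081,-0.057,0.709,-0.07,-0.023,-0.021,-1, 0.092,-0.064,0.807,-0.0765,-0.029,-0.023,-1, 0.104,-0.072,0.905,-0.0825,-0.0364,-0.025,-1, 0.115,-0.08,1.003,-0.0878,-0.044,-0.0265,-1, 0.115,-0.08,1.003,-0.0878,-0.044,-0.0265,-1]'
python3 -m handwheel '[0.003,-0.002,0.025,-0.001,-0.002,-0.0005,-1, 0.006,-0.004,0.049,-0.002,-0.004,-0.001,-1, 0.006,-0.004,0.049,-0.002,-0.004,-0.001,-1, 0.006,-0.004,0.049,-0.002,-0.004,-0.001,-1]'
python3 - <<'E'
from h import *
s=st();print(np.round(s['q'],2));rel(*hp(1.15));rel(*hp(1.2))
E
```

```text
t: 8.95
eef_pos: [0.348, -0.2558, 0.1179]
tool_rot: [[-0.93, 0.352, -0.11], [0.344, 0.935, 0.079], [0.131, 0.035, -0.991]]
ft_force: [-0.3, -0.4, 0.0]
grip_width: 0.0003
gripper_force: 0.0
t: 9.35
eef_pos: [0.3475, -0.2584, 0.1158]
tool_rot: [[-0.946, 0.304, -0.112], [0.296, 0.952, 0.08], [0.131, 0.043, -0.991]]
ft_force: [-0.3, 0.1, 0.9]
grip_width: 0.0005
gripper_force: 0.0
t 9.35 p [ 0.3475 -0.2584  0.1158] F [-0.3  0.1  0.9] w 0.00046143359559283316 gf 0.0
[[-0.946  0.304 -0.112]
 [ 0.296  0.952  0.08 ]
 [ 0.131  0.043 -0.991]]
[ 0.39  0.34  0.14  2.15 -0.09  0.79  1.85]
turn [-0.001  0.002  0.001] shift [-0.0019 -0.0008  0.0007]
turn [ 0.005 -0.002  0.05 ] shift [-0.004  -0.0049  0.    ]
```

```bash
python3 -m handwheel '[0.006,-0.004,0.049,-0.002,-0.004,-0.001,-1, 0.006,-0.004,0.049,-0.002,-0.004,-0.001,-1, 0.006,-0.004,0.049,-0.004,-0.008,-0.001,-1, 0.006,-0.004,0.049,-0.004,-0.008,-0.001,-1]'
python3 - <<'E'
from h import *
w=wrist();t=snap('top');a=cv2.resize(t['color'][185:275,400:520],(640,480),interpolation=cv2.INTER_CUBIC)
s=st()
im=np.vstack([a,w['color'][130:330]]) if 0 else cv2.resize(np.vstack([w['color'],a[:400]]),(480,600))
cv2.imwrite('pics/c5.png',im[...,::-1])
E
```

```text
t: 9.75
eef_pos: [0.3451, -0.2634, 0.1147]
tool_rot: [[-0.96, 0.256, -0.11], [0.248, 0.965, 0.085], [0.128, 0.054, -0.99]]
ft_force: [5.2, 11.2, 1.0]
grip_width: 0.0008
gripper_force: 5.6
t 9.85 p [ 0.3452 -0.2634  0.1147] F [6.6 9.9 0.6] w 0.000289030607032617 gf 5.4589425679296255
[[-0.96   0.256 -0.111]
 [ 0.247  0.965  0.084]
 [ 0.128  0.054 -0.99 ]]
```

View pics/c5.png

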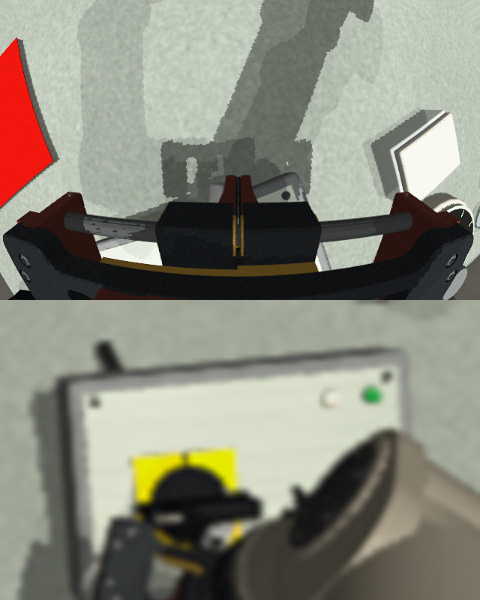

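The wrist force rose to about 12 N, so the hasp is on its stop. I'm backing off and preparing the jog push.

```bash
python3 -m handwheel '[0,0,0,0.007,0.016,0.001,-1, 0,0,0,0.010,0.022,0.01,-1, 0,0,0,0.010,0.022,0.05,-1, 0,0,0,0.02,0.022,0.1,-1, 0,0,0,0.02,0.022,0.12,-1, 0,0,0,0.02,0.022,0.12,-1]'
cat >> h.py <<'E'
JOG=JOG-.0017*CX+.0015*CY
def jp(c,h=.085): return JOG+h*CN+c*CY, tool(.118+np.pi/2,-CN)
E
python3 - <<'E'
from h import *
st();print('hover');rel(*jp(.045,.14));rel(*jp(.045))
print(np.round(jp(0)[0]-jp(.045)[0],4),CY, 'down',-.055*CN)
w=wrist('w6.png')
L=ISO-.028*CY+.0555*CN+.09*(CY*np.cos(1.1)-CX*np.sin(1.1));print('expect lug px',proj(w,L),'bar head',proj(w,ISO+.04*CY+.048*CN),'knob',proj(w,JOG+.07*CN))
E
```

```text
t: 10.45
eef_pos: [0.3652, -0.2457, 0.2383]
tool_rot: [[-0.961, 0.257, -0.105], [0.249, 0.965, 0.078], [0.122, 0.048, -0.991]]
ft_force: [0.2, -0.8, -0.1]
grip_width: 0.0005
gripper_force: 0.0
t 10.45 p [ 0.3652 -0.2457  0.2383] F [ 0.2 -0.8 -0.1] w 0.0004968495393850975 gf 0.0
[[-0.961  0.257 -0.105]
 [ 0.249  0.965  0.078]
 [ 0.122  0.048 -0.991]]
hover
turn [-0.075 -0.382  0.364] shift [ 0.0344 -0.114  -0.0219]
turn [-0.075 -0.382  0.364] shift [ 0.0485 -0.1123 -0.075 ]
[ 0.0053 -0.0447  0.    ] [-0.11772635  0.99304607  0.        ] down [ 0.01413502  0.00167572 -0.0531245 ]
expect lug px (np.float64(271.6544146635691), np.float64(194.97238290006428)) bar head (np.float64(334.41254878162357), np.float64(268.3696055489993)) knob (np.float64(166.50588764617058), np.float64(329.1182037417984))
```

View pics/w6.png

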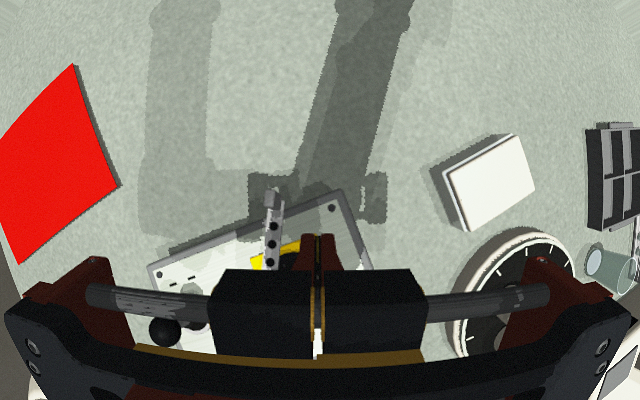

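The lug is at (271,195), exactly where full-out predicts. The knob is at (166,331), also as predicted. On to the jog.

```bash
python3 -m handwheel '[-0.02,-0.12,0.12,0.01,-0.03,0,-1, -0.05,-0.25,0.24,0.02,-0.07,0,-1, -0.075,-0.382,0.364,0.034,-0.114,-0.01,-1, -0.075,-0.382,0.364,0.0344,-0.114,-0.0219,-1, -0.075,-0.382,0.364,0.0344,-0.114,-0.0219,-1, -0.075,-0.382,0.364,0.0344,-0.114,-0.0219,-1, -0.075,-0.382,0.364,0.0415,-0.113,-0.049,-1, -0.075,-0.382,0.364,0.0485,-0.1123,-0.075,-1, -0.075,-0.382,0.364,0.0485,-0.1123,-0.075,-1]'
python3 - <<'E'
from h import *
s=st();print(np.round(s['q'],2));rel(*jp(.045));rel(*jp(.006))
E
```

```text
t: 11.4
eef_pos: [0.4122, -0.3534, 0.1573]
tool_rot: [[-0.962, -0.121, 0.246], [-0.116, 0.993, 0.037], [-0.248, 0.007, -0.969]]
ft_force: [-1.0, 0.3, 0.5]
grip_width: 0.0003
gripper_force: 0.0
t 11.4 p [ 0.4122 -0.3534  0.1573] F [-1.   0.3  0.5] w 0.0003006796300770698 gf 0.0
[[-0.962 -0.121  0.246]
 [-0.116  0.993  0.037]
 [-0.248  0.007 -0.969]]
[ 0.62  0.31  0.09  2.08 -0.38  0.62  2.7 ]
turn [-0.005 -0.012 -0.003] shift [ 0.0014 -0.0046  0.006 ]
turn [-0.005 -0.012 -0.003] shift [ 0.006  -0.0434  0.006 ]
```

```bash
python3 -m handwheel '[0,0,0,0.001,-0.01,0,-1, 0,0,0,0.003,-0.02,0,-1, 0,0,0,0.004,-0.03,0,-1, 0,0,0,0.005,-0.037,0,-1, 0,0,0,0.005,-0.041,0,-1, 0,0,0,0.005,-0.041,0,-1, 0,0,0,0.005,-0.041,0,-1]'
python3 - <<'E'
from h import *
s=st();print(s['ft_force']@CY);rel(*jp(.0))
E
```

```text
t: 12.1
eef_pos: [0.4167, -0.3974, 0.1597]
tool_rot: [[-0.961, -0.119, 0.25], [-0.115, 0.993, 0.032], [-0.252, 0.002, -0.968]]
ft_force: [-1.2, 3.0, 2.2]
grip_width: 0.0004
gripper_force: 1.2
t 12.1 p [ 0.4167 -0.3974  0.1597] F [-1.2  3.   2.2] w 0.0004103077230892784 gf 1.2139363959431648
[[-0.961 -0.119  0.25 ]
 [-0.115  0.993  0.032]
 [-0.252  0.002 -0.968]]
3.081557352245363
turn [-0.001 -0.007 -0.001] shift [ 0.0023 -0.0053  0.0036]
```

Still near 3 N on the spring, so I push on in small steps until the stop's force shows.

```bash
python3 -m handwheel '[0,0,0,0.0005,-0.004,0,-1, 0,0,0,0.0005,-0.004,0,-1]'; python3 -m handwheel '[0,0,0,0.0005,-0.003,0,-1, 0,0,0,0.0005,-0.003,0,-1]';  python3 -m handwheel '[0,0,0,0.0003,-0.003,0,-1, 0,0,0,0.0003,-0.003,0,-1]'
```

```text
t: 12.3
eef_pos: [0.4172, -0.4015, 0.1594]
tool_rot: [[-0.961, -0.119, 0.25], [-0.115, 0.993, 0.032], [-0.252, 0.002, -0.968]]
ft_force: [0.3, 3.6, -0.3]
grip_width: 0.0007
gripper_force: 1.5
t: 12.5
eef_pos: [0.4176, -0.4044, 0.1593]
tool_rot: [[-0.961, -0.119, 0.25], [-0.115, 0.993, 0.032], [-0.252, 0.003, -0.968]]
ft_force: [-0.0, 4.2, -1.0]
grip_width: 0.0004
gripper_force: 1.9
t: 12.7
eef_pos: [0.4179, -0.4072, 0.1591]
tool_rot: [[-0.961, -0.119, 0.249], [-0.115, 0.993, 0.033], [-0.251, 0.003, -0.968]]
ft_force: [0.5, 4.6, -2.9]
grip_width: 0.0004
gripper_force: 2.3
```

```bash
python3 -m handwheel '[0,0,0,0.0004,-0.003,0,-1, 0,0,0,0.0004,-0.003,0,-1]'; python3 -m handwheel '[0,0,0,0.0004,-0.003,0,-1, 0,0,0,0.0004,-0.003,0,-1]'
python3 - <<'E'
from h import *
rel(*jp(0)); s=snap('scene'); t=snap('top')
a=cv2.resize(s['color'][170:270,120:250],(780,600))
cv2.imwrite('pics/c7.png',a[...,::-1])
E
```

```text
t: 12.9
eef_pos: [0.4181, -0.4086, 0.1589]
tool_rot: [[-0.961, -0.121, 0.248], [-0.116, 0.993, 0.036], [-0.251, 0.006, -0.968]]
ft_force: [-1.6, 9.2, 0.4]
grip_width: 0.0007
gripper_force: 4.3
t: 13.1
eef_pos: [0.4183, -0.409, 0.1588]
tool_rot: [[-0.961, -0.123, 0.247], [-0.117, 0.992, 0.041], [-0.25, 0.011, -0.968]]
ft_force: [-4.3, 16.2, 6.9]
grip_width: 0.0001
gripper_force: 8.2
turn [-0.009 -0.01  -0.005] shift [0.0007 0.0063 0.0046]
```

View pics/c7.png

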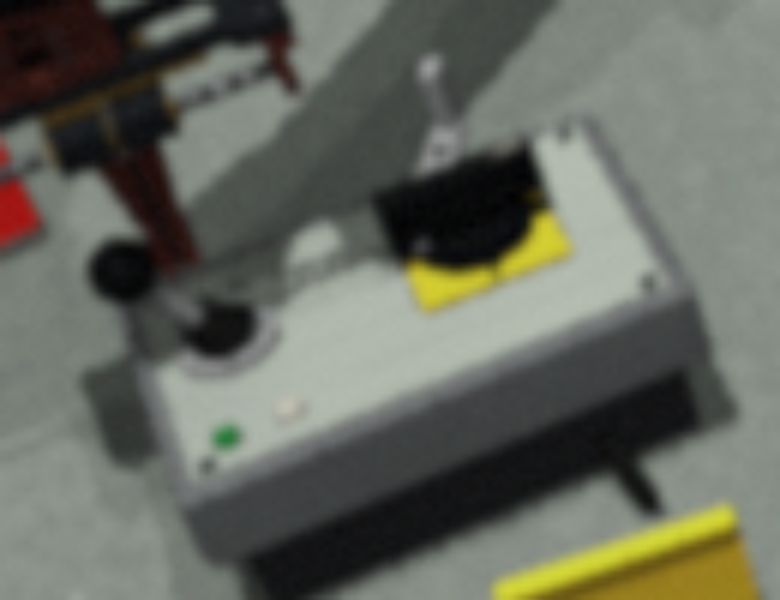

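The lever is hard over at its stop (16 N), knob displaced to (125,270) in the crop. I'm holding it for more than a second, then retreating.

```bash
python3 -m handwheel '[0,0,0,0,0,0,-1, 0,0,0,0,0,0,-1, 0,0,0,0,0,0,-1, 0,0,0,0,0,0,-1, 0,0,0,0,0,0,-1, 0,0,0,0,0,0,-1, 0,0,0,0,0,0,-1, 0,0,0,0,0,0,-1, 0,0,0,0,0,0,-1]'
python3 -m handwheel '[0,0,0,-0.001,0.012,0,-1, 0,0,0,-0.002,0.024,0,-1, 0,0,0,-0.003,0.036,0,-1, 0,0,0,-0.005,0.055,0,-1, 0,0,0,-0.005,0.055,0,-1, 0,0,0,-0.015,0.055,0.04,-1, 0,0,0,-0.03,0.055,0.09,-1, 0,0,0,-0.03,0.06,0.13,1, 0,0,0,-0.03,0.06,0.13,1]'
python3 - <<'E'
from h import *
st(); rel([.535,-.007,.30],tool(np.pi/2,[0,0,-1]))
w=wrist();print('knob?',proj(w,JOG+.07*CN))
t=snap('top');print(proj(t,JOG+.07*CN))
a=cv2.resize(t['color'][140:280,220:520],(780,364));b=cv2.resize(w['color'][200:400,:320],(320,200))
im=np.zeros((564,780,3),np.uint8);im[:364]=a;im[364:,:320]=b
cv2.imwrite('pics/c8.png',im[...,::-1])
E
```

```text
t: 14.1
eef_pos: [0.4183, -0.409, 0.1588]
tool_rot: [[-0.961, -0.123, 0.247], [-0.117, 0.992, 0.04], [-0.25, 0.01, -0.968]]
ft_force: [-4.6, 15.4, 6.5]
grip_width: 0.0006
gripper_force: 8.0
t: 15.0
eef_pos: [0.3912, -0.3571, 0.2968]
tool_rot: [[-0.958, -0.117, 0.26], [-0.115, 0.993, 0.022], [-0.261, -0.009, -0.965]]
ft_force: [1.3, -0.7, -0.0]
grip_width: 0.013
gripper_force: 0.0
t 15.0 p [ 0.3912 -0.3571  0.2968] F [ 1.3 -0.7 -0. ] w 0.01297796671798308 gf 0.0
[[-0.958 -0.117  0.26 ]
 [-0.115  0.993  0.022]
 [-0.261 -0.009 -0.965]]
turn [-0.007  0.264 -0.118] shift [0.1438 0.3501 0.0032]
knob? (np.float64(267.7108734956236), np.float64(183.51960026685046))
(np.float64(499.2326374577729), np.float64(236.49713570563003))
```

View pics/c8.png

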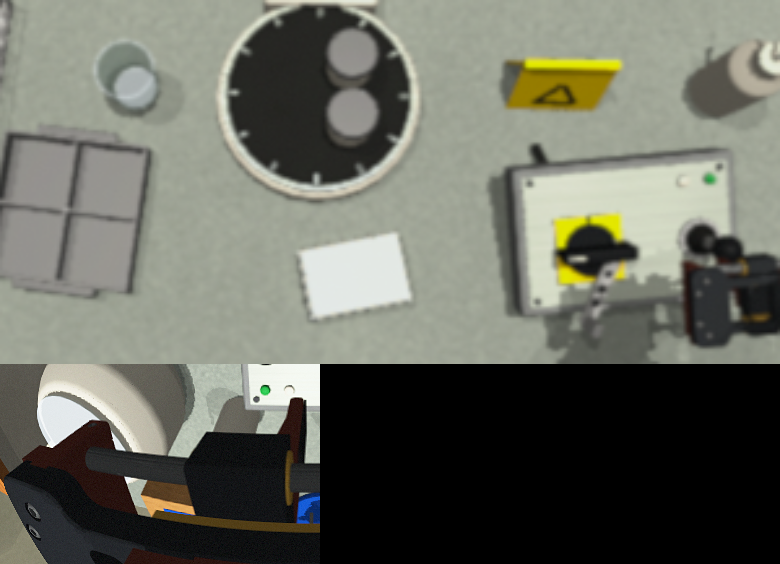

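The knob has sprung back upright (crop (728,250), as predicted). The isolator is off and the hasp is out. Now I measure the carrier, platter, jars and sign from the top view.

```bash
python3 - <<'E'
from h import *
t=snap('top')
px=lambda x,y:(220+x/2.6,140+y/2.6)
C=[onz(t,*px(*p),.038) for p in [(8,134),(150,150),(130,293)]];c=(C[0]+C[2])/2
print('carrier',np.round(C,3),'c',c,'cross',onz(t,*px(67,210),.038),[np.linalg.norm(C[i]-C[i+1]) for i in(0,1)])
d=C[0]-C[1];print('yaw',np.arctan2(-d[0],d[1]),np.arctan2(C[1][1]-C[2][1],C[1][0]-C[2][0]))
g=t['color'].astype(int)
m=np.zeros((400,640),np.uint8);m[135:218,300:384]=(g.max(2)<70)[135:218,300:384]
k=max(cv2.findContours(m,0,2)[0],key=cv2.contourArea)
e=cv2.fitEllipse(cv2.convexHull(k));print('ell',e,onz(t,*e[0],.048), onz(t,e[0][0]-e[1][0]/2,e[0][1],.048)[1]-onz(t,e[0][0]+e[1][0]/2,e[0][1],.048)[1])
for p in [(352,51),(352,112)]: print('jar',onz(t,*px(*p),.122))
for p in [(525,64),(621,64)]: print('sign ridge end',onz(t,*px(*p),.108))
E
python3 -m handwheel '[0,0.05,-0.02,0.02,0.05,0.02,1, 0,0.1,-0.04,0.03,0.1,0.02,1, 0,0.15,-0.07,0.04,0.14,0.02,1, 0,0.2,-0.1,0.06,0.18,0.01,1, 0,0.264,-0.118,0.08,0.22,0.0032,1, -0.007,0.264,-0.118,0.1,0.26,0.0032,1, -0.007,0.264,-0.118,0.12,0.3,0.0032,1, -0.007,0.264,-0.118,0.144,0.35,0.0032,1, -0.007,0.264,-0.118,0.144,0.35,0.0032,1, -0.007,0.264,-0.118,0.144,0.35,0.0032,1]'
python3 - <<'E'
from h import *
s=st();print(np.round(s['q'],2))
wrist('w9.png')
E
```

```text
carrier [[0.555 0.406 0.038]
 [0.538 0.232 0.038]
 [0.366 0.248 0.038]] c [0.46038274 0.32742356 0.038     ] cross [0.46312696 0.32888445 0.038     ] [np.float64(0.17526472617022154), np.float64(0.1728034513978689)]
yaw -0.09329794102263615 -0.09488479689421547
ell ((342.20361328125, 176.0111846923828), (68.01416778564453, 68.43370056152344), 93.11615753173828) [0.60956895 0.03044893 0.048     ] 0.21312713894388527
jar [ 0.64272435 -0.00566537  0.122     ]
jar [ 0.57183506 -0.00630183  0.122     ]
sign ridge end [ 0.63466122 -0.20417728  0.108     ]
sign ridge end [ 0.63656478 -0.3129645   0.108     ]
t: 16.15
eef_pos: [0.5329, -0.0023, 0.291]
tool_rot: [[-1.0, -0.002, -0.012], [-0.003, 1.0, 0.01], [0.012, 0.01, -1.0]]
ft_force: [0.3, -0.7, -0.3]
grip_width: 0.0874
gripper_force: 0.0
t 16.15 p [ 0.5329 -0.0023  0.291 ] F [ 0.3 -0.7 -0.3] w 0.08738924980721831 gf 0.0
[[-1.    -0.002 -0.012]
 [-0.003  1.     0.01 ]
 [ 0.012  0.01  -1.   ]]
[ 0.05  0.22 -0.18  1.83  0.03  1.11  1.43]
```

View pics/w9.png

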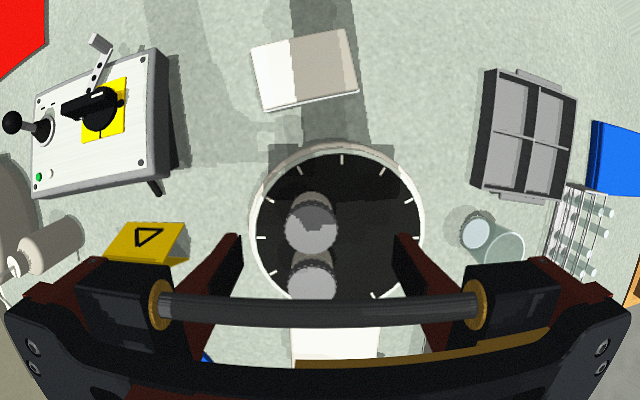

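The wrist view, camera side facing the robot, shows two jars. The near cap's top is around (311,229), and the other cap is around (313,282). I check these against the top-view estimates.

Run:
```python
from h import *
w=wrist()
print(w['position'])
for P in ([.6427,-.0057,.122],[.5718,-.0063,.122]):
    print('cap',[np.round(proj(w,np.array(P)+d),0) for d in ([0,0,0],[-.028,0,0],[.028,0,0],[0,.028,0],[0,-.028,0])])
for uv in [(311,229),(313,282)]: print(onz(w,*uv,.122))
t=snap('top')
cv2.imwrite('pics/c10.png',np.hstack([cv2.resize(t['color'][140:215,305:380],(400,400),interpolation=cv2.INTER_CUBIC),cv2.resize(w['color'][180:310,240:370],(400,400))])[...,::-1])
```

```text
[ 0.45903789 -0.0053435   0.42951202]
cap [array([315., 289.]), array([314., 267.]), array([315., 308.]), array([339., 288.]), array([290., 288.])]
cap [array([314., 231.]), array([314., 205.]), array([314., 255.]), array([340., 230.]), array([287., 231.])]
[ 0.56995259 -0.00921369  0.122     ]
[ 0.63400913 -0.0074791   0.122     ]
```

View pics/c10.png

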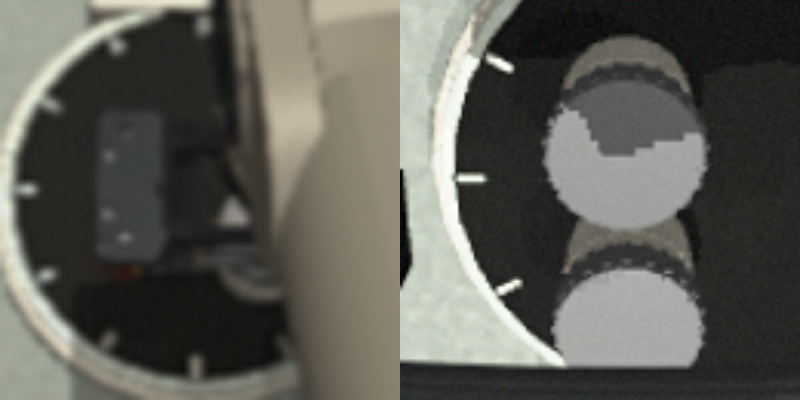

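The near cap's centre comes out at about (313.5,230.4), matching the prediction. I'm grasping that jar.

```bash
python3 -m handwheel '[0,0,0,0.0381,-0.0042,-0.03,1, 0,0,0,0.0381,-0.0042,-0.07,1, 0,0,0,0.0381,-0.0042,-0.11,1, 0,0,0,0.0381,-0.0042,-0.15,1, 0,0,0,0.0381,-0.0042,-0.174,1, 0,0,0,0.0381,-0.0042,-0.174,1, 0,0,0,0.0381,-0.0042,-0.174,-1, 0,0,0,0.0381,-0.0042,-0.174,-1, 0,0,0,0.0381,-0.0042,-0.174,-1, 0,0,0,0.0381,-0.0042,-0.174,-1, 0,0,0,0.0381,-0.0042,-0.174,-1]' 20
python3 -m handwheel '[0,0,0,0,0,0.01,-1, 0,0,0,0,0,0.04,-1, 0,0,0,0,0,0.08,-1, 0,0,0,0,0,0.12,-1, 0,0,0,0,0,0.12,-1]'
python3 - <<'E'
from h import *
s=st()
ya=np.pi/2-.094
c=np.array([.462,.328,0]);ex=np.array([np.cos(-.094),np.sin(-.094),0]);ey=np.array([-ex[1],ex[0],0])
for a in(1,-1):
  for b in(1,-1):
    P=c+.0435*(a*ex+b*ey);print(a,b,P, np.hypot(*P[:2]));rel(P+[0,0,.074],tool(ya,[0,0,-1]))
E
```

```text
t: 17.4
eef_pos: [0.5717, -0.008, 0.12]
tool_rot: [[-1.0, 0.001, -0.007], [0.001, 1.0, 0.01], [0.007, 0.01, -1.0]]
ft_force: [-0.4, -0.6, 4.3]
grip_width: 0.0557
gripper_force: 20.0
t: 17.9
eef_pos: [0.5741, -0.0077, 0.2453]
tool_rot: [[-1.0, 0.001, 0.002], [0.001, 1.0, 0.011], [-0.001, 0.011, -1.0]]
ft_force: [0.1, -0.2, -0.1]
grip_width: 0.056
gripper_force: 20.0
t 17.9 p [ 0.5741 -0.0077  0.2453] F [ 0.1 -0.2 -0.1] w 0.055979015869232034 gf 19.999895989894867
[[-1.     0.001  0.002]
 [ 0.001  1.     0.011]
 [-0.001  0.011 -1.   ]]
1 1 [0.50939094 0.36722498 0.        ] 0.6279596430259399
turn [-0.01   0.002 -0.093] shift [-0.0647  0.3749 -0.1713]
1 -1 [0.50122498 0.28060906 0.        ] 0.5744283445364454
turn [-0.01   0.002 -0.093] shift [-0.0729  0.2883 -0.1713]
-1 1 [0.42277502 0.37539094 0.        ] 0.5653822397220475
turn [-0.01   0.002 -0.093] shift [-0.1514  0.3831 -0.1713]
-1 -1 [0.41460906 0.28877502 0.        ] 0.5052639772739931
turn [-0.01   0.002 -0.093] shift [-0.1595  0.2965 -0.1713]
```

```bash
python3 -m handwheel '[0,0,-0.01,-0.015,0.03,0,-1, 0,0,-0.02,-0.03,0.07,0,-1, 0,0,-0.03,-0.045,0.11,0,-1, 0,0,-0.05,-0.06,0.15,0,-1, 0,0,-0.07,-0.075,0.19,0,-1, 0,0,-0.08,-0.09,0.23,0,-1, 0,0,-0.09,-0.105,0.27,0,-1, 0,0,-0.093,-0.12,0.31,0,-1, -0.01,0.002,-0.093,-0.135,0.35,0,-1, -0.01,0.002,-0.093,-0.1514,0.3831,0,-1, -0.01,0.002,-0.093,-0.1514,0.3831,-0.02,-1, -0.01,0.002,-0.093,-0.1514,0.3831,-0.02,-1]'
python3 - <<'E'
from h import *
s=st();w=wrist('w11.png')
c=np.array([.462,.328,0]);ex=np.array([np.cos(-.094),np.sin(-.094),0]);ey=np.array([-ex[1],ex[0],0])
for a,b in((1,1),(1,-1),(-1,-1),(-1,1)): print(a,b,np.round(proj(w,c+[0,0,.038]+.089*(a*ex+b*ey))))
print('cross',proj(w,c+[0,0,.038]))
E
```

```text
t: 19.1
eef_pos: [0.4175, 0.3748, 0.2166]
tool_rot: [[-0.996, 0.091, -0.014], [0.091, 0.996, -0.003], [0.013, -0.004, -1.0]]
ft_force: [-0.6, -0.6, -1.5]
grip_width: 0.0555
gripper_force: 20.0
t 19.1 p [0.4175 0.3748 0.2166] F [-0.6 -0.6 -1.5] w 0.05554840086182417 gf 19.999675154685974
[[-0.996  0.091 -0.014]
 [ 0.091  0.996 -0.003]
 [ 0.013 -0.004 -1.   ]]
1 1 [356. 304.]
1 -1 [213. 300.]
-1 -1 [196. 156.]
-1 1 [363. 155.]
cross (np.float64(279.2374003485513), np.float64(235.71146801814734))
```

View pics/w11.png

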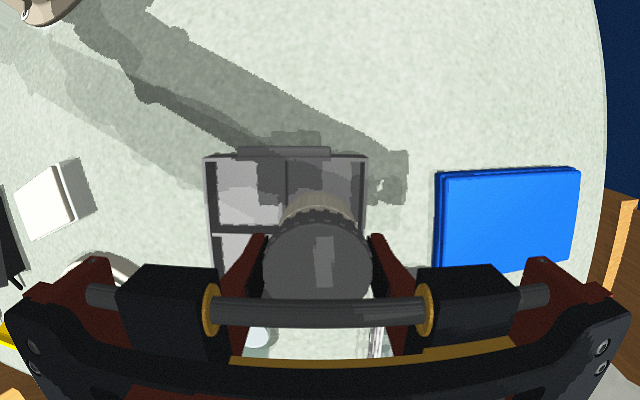

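The jar hangs upright in the grip, cap at (318,265). The carrier's near rim corners are at (206,157) and (367,157), and I cast those to refine the carrier's centre.

Run:
```python
from h import *
w=wrist();a=onz(w,206,157,.038);b=onz(w,367,157,.038);print(a,b,np.linalg.norm(a-b))
d=b-a;yaw=np.arctan2(-d[0],d[1]);ex=np.array([np.cos(yaw),np.sin(yaw),0]);c=(a+b)/2+.089*ex;print('yaw',yaw,'c',c)
ey=np.array([-ex[1],ex[0],0])
for s in(1,-1):
    P=c+.0435*s*(ex-ey);P[2]=.077;print(P);rel(P,tool(np.pi/2+yaw,[0,0,-1]))
```

```text
[0.36831608 0.25795561 0.038     ] [0.38603151 0.42833569 0.038     ] 0.17129859201991193
yaw -0.10360363485333221 c [0.46569657 0.33394142 0.038     ]
[0.50446462 0.28617596 0.077     ]
turn [ 0.001 -0.011 -0.009] shift [ 0.0847 -0.0877 -0.1415]
[0.42692852 0.38170687 0.077     ]
turn [ 0.001 -0.011 -0.009] shift [ 0.0072  0.0078 -0.1415]
```

```bash
python3 -m handwheel '[0,-0.011,-0.009,0.0065,0.005,-0.04,-1, 0,-0.011,-0.009,0.0065,0.005,-0.08,-1, 0,-0.011,-0.009,0.0065,0.005,-0.11,-1, 0,-0.011,-0.009,0.0065,0.005,-0.13,-1, 0,-0.011,-0.009,0.0065,0.005,-0.139,-1, 0,-0.011,-0.009,0.0065,0.005,-0.139,-1]'
python3 -m handwheel '[0,0,0,0,0,-0.003,-1, 0,0,0,0,0,-0.003,-1]'
```

```text
t: 19.8
eef_pos: [0.4266, 0.379, 0.0796]
tool_rot: [[-0.995, 0.104, 0.0], [0.104, 0.995, -0.0], [-0.0, -0.0, -1.0]]
ft_force: [0.7, 0.1, -0.5]
grip_width: 0.0553
gripper_force: 20.0
t: 20.0
eef_pos: [0.4269, 0.3805, 0.0781]
tool_rot: [[-0.995, 0.103, 0.002], [0.103, 0.995, 0.002], [-0.002, 0.002, -1.0]]
ft_force: [-0.6, -0.6, -2.2]
grip_width: 0.0558
gripper_force: 20.0
```

```bash
python3 -m handwheel '[0,0,0,0,0,-0.003,-1, 0,0,0,0,0,-0.003,-1, 0,0,0,0,0,-0.003,-1]'
python3 -m handwheel '[0,0,0,0,0,0,0.4, 0,0,0,0,0,0,0.6, 0,0,0,0,0,0,0.6, 0,0,0,0,0,0.03,0.6, 0,0,0,0,0,0.08,0.6, 0,0,0,0,0,0.14,0.6, 0,0,0,0.03,-0.06,0.16,1, 0,0,0.05,0.05,-0.1,0.16,1, 0,0,0.1,0.06,-0.14,0.16,1, 0,0,0.1,0.07,-0.18,0.16,1, 0,0,0.1,0.08,-0.2,0.16,1, 0,0,0.1,0.08,-0.2,0.16,1]'
python3 - <<'E'
from h import *
st();w=wrist('w12.png')
j=proj(w,[.6427,-.0057,.122]);print('jar expect',j);rel([.6427,-.0057,.25],tool(np.pi/2,[0,0,-1]))
print('placed expect cap', proj(w,[.4265,.379,.078]))
E
```

```text
t: 20.3
eef_pos: [0.4274, 0.3809, 0.0756]
tool_rot: [[-0.995, 0.103, 0.004], [0.103, 0.995, 0.003], [-0.003, 0.003, -1.0]]
ft_force: [0.5, -1.0, 5.7]
grip_width: 0.0552
gripper_force: 20.0
t: 21.5
eef_pos: [0.5076, 0.1756, 0.2339]
tool_rot: [[-1.0, 0.01, 0.001], [0.01, 1.0, -0.001], [-0.001, -0.001, -1.0]]
ft_force: [0.0, 0.1, -0.0]
grip_width: 0.0879
gripper_force: 0.0
t 21.5 p [0.5076 0.1756 0.2339] F [ 0.   0.1 -0. ] w 0.08792346023336509 gf 0.0
[[-1.     0.01   0.001]
 [ 0.01   1.    -0.001]
 [-0.001 -0.001 -1.   ]]
jar expect (np.float64(157.09061140631346), np.float64(324.5499253598614))
turn [-0.001  0.001  0.007] shift [ 0.1361 -0.1842  0.0161]
placed expect cap (np.float64(507.2217707710739), np.float64(121.26639491071184))
```

View pics/w12.png

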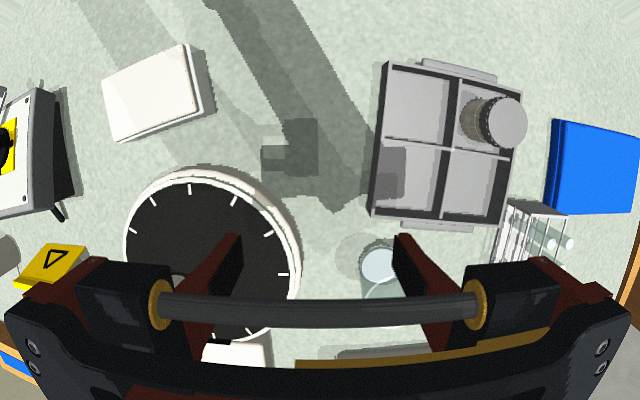

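The first jar stands upright in the carrier (cap at (508,121), expected (507,121)). I've now viewed 15 pictures, one over the limit, so from here I'll check by masks only. Next is the second jar.

```bash
python3 -m handwheel '[0,0,0,0.01,-0.04,0.02,1, 0,0,0,0.02,-0.08,0.04,1, 0,0,0,0.03,-0.12,0.05,1, 0,0,0,0.04,-0.15,0.055,1, 0,0,0,0.045,-0.18,0.056,1, 0,0,0,0.045,-0.181,0.056,1, 0,0,0,0.045,-0.181,0.056,1]'
python3 - <<'E'
from h import *
st();w=wrist();t=snap('top');g=w['color'].astype(int)
m=((g.max(2)-g.min(2)<15)&(g.min(2)>105)&(g.max(2)<185)).astype(np.uint8)
# restrict to the platter disc seen at z=.048
k=np.zeros_like(m);pts=[proj(w,[.606+.112*np.cos(a),.03+.112*np.sin(a),.048]) for a in np.linspace(0,6.28,40)]
cv2.fillPoly(k,[np.int32(pts)],1); k[300:]=0
n,l,s,c=cv2.connectedComponentsWithStats(cv2.morphologyEx(m*k,cv2.MORPH_OPEN,np.ones((3,3))))
for i in range(1,n):
    if s[i,4]>60: print(s[i],c[i],onz(w,*c[i],.122))
P=np.array([.6427,-.0057,.122]);print('exp',[np.round(proj(w,P+d)) for d in ([0,0,0],[-.028,0,0],[.028,0,0],[0,.028,0],[0,-.028,0])])
E
```

```text
t: 22.25
eef_pos: [0.551, 0.0006, 0.2897]
tool_rot: [[-1.0, 0.002, 0.0], [0.002, 1.0, 0.002], [-0.0, 0.002, -1.0]]
ft_force: [0.2, 1.0, -0.3]
grip_width: 0.0878
gripper_force: 0.0
t 22.25 p [0.551  0.0006 0.2897] F [ 0.2  1.  -0.3] w 0.08775035960492085 gf 0.0
[[-1.     0.002  0.   ]
 [ 0.002  1.     0.002]
 [-0.     0.002 -1.   ]]
[ 286  251   50   41 1561] [311.23766816 270.57719411] [ 0.63959082 -0.00589654  0.122     ]
exp [array([311., 273.]), array([311., 250.]), array([312., 294.]), array([337., 273.]), array([286., 273.])]
```

The mask box (x 286–336, top 251) matches the expected jar outline, so the jar hasn't been moved. I'm grasping it.

```bash
python3 -m handwheel '[0,0,0,0.045,-0.006,-0.01,1, 0,0,0,0.0915,-0.0063,-0.03,1, 0,0,0,0.0915,-0.0063,-0.07,1, 0,0,0,0.0915,-0.0063,-0.11,1, 0,0,0,0.0915,-0.0063,-0.15,1, 0,0,0,0.0915,-0.0063,-0.171,1, 0,0,0,0.0915,-0.0063,-0.171,1, 0,0,0,0.0915,-0.0063,-0.171,-1, 0,0,0,0.0915,-0.0063,-0.171,-1, 0,0,0,0.0915,-0.0063,-0.171,-1, 0,0,0,0.0915,-0.0063,-0.171,-1, 0,0,0,0.0915,-0.0063,-0.171,-1]' 20
python3 -m handwheel '[0,0,0,0,0,0.01,-1, 0,0,0,0,0,0.04,-1, 0,0,0,0,0,0.08,-1, 0,0,0,-0.02,0.01,0.125,-1, 0,0,0,-0.04,0.04,0.13,-1, 0,0,0,-0.06,0.08,0.13,-1, 0,0,-0.03,-0.08,0.12,0.13,-1, 0,0,-0.06,-0.1,0.16,0.13,-1, 0,0,-0.08,-0.115,0.2,0.13,-1, 0,0,-0.1,-0.13,0.24,0.13,-1, 0,0,-0.1,-0.135,0.28,0.13,-1, 0,0,-0.1,-0.138,0.29,0.12,-1]'
python3 - <<'E'
from h import *
st();yaw=-.1;c=np.array([.464,.332,0]);ex=np.array([np.cos(yaw),np.sin(yaw),0]);ey=np.array([-ex[1],ex[0],0])
P=c+.0435*(ex-ey);P[2]=.078;print(P);rel(P,tool(np.pi/2+yaw,[0,0,-1]))
E
```

```text
t: 23.55
eef_pos: [0.6433, -0.0071, 0.1201]
tool_rot: [[-1.0, 0.003, 0.003], [0.003, 1.0, 0.001], [-0.003, 0.001, -1.0]]
ft_force: [-0.1, -0.0, 4.1]
grip_width: 0.0559
gripper_force: 20.0
t: 24.75
eef_pos: [0.5032, 0.2889, 0.2409]
tool_rot: [[-0.995, 0.096, 0.003], [0.096, 0.995, 0.005], [-0.002, 0.006, -1.0]]
ft_force: [-0.1, 0.4, -1.9]
grip_width: 0.0556
gripper_force: 20.0
t 24.75 p [0.5032 0.2889 0.2409] F [-0.1  0.4 -1.9] w 0.05560683765690544 gf 20.000005066394806
[[-0.995  0.096  0.003]
 [ 0.096  0.995  0.005]
 [-0.002  0.006 -1.   ]]
[0.50293993 0.28437457 0.078     ]
turn [-0.005  0.003 -0.004] shift [-0.0003 -0.0045 -0.1629]
```

```bash
python3 -m handwheel '[-0.005,0.003,0,0,-0.0045,-0.04,-1, -0.005,0.003,0,0,-0.0045,-0.08,-1, -0.005,0.003,0,0,-0.0045,-0.12,-1, -0.005,0.003,0,0,-0.0045,-0.15,-1, -0.005,0.003,0,0,-0.0045,-0.163,-1, -0.005,0.003,0,0,-0.0045,-0.163,-1, -0.005,0.003,0,0,-0.0045,-0.166,-1, -0.005,0.003,0,0,-0.0045,-0.166,-1]'
python3 -m handwheel '[0,0,0,0,0,0,-1, 0,0,0,0,0,-0.001,-1]'
```

```text
t: 25.55
eef_pos: [0.5051, 0.2784, 0.0736]
tool_rot: [[-0.995, 0.103, -0.001], [0.103, 0.995, -0.004], [0.001, -0.004, -1.0]]
ft_force: [0.4, 0.7, -2.5]
grip_width: 0.0553
gripper_force: 20.0
t: 25.75
eef_pos: [0.5053, 0.2787, 0.0729]
tool_rot: [[-0.995, 0.103, -0.001], [0.103, 0.995, -0.003], [0.0, -0.003, -1.0]]
ft_force: [-2.2, -0.7, 13.3]
grip_width: 0.0557
gripper_force: 20.0
```

```bash
python3 -m handwheel '[0,0,0,0,0,0,0.4, 0,0,0,0,0,0,0.6, 0,0,0,0,0,0,0.6, 0,0,0,0,0,0.03,0.6, 0,0,0,0,0,0.08,0.6, 0,0,0,0,0,0.13,0.6, 0,0,-0.1,0.02,-0.04,0.17,0.6, 0,0,-0.22,0.03,-0.08,0.2,0.6, 0,0,-0.35,0.04,-0.12,0.21,0.6, 0,0,-0.48,0.05,-0.16,0.21,0.6, 0,0,-0.6,0.06,-0.2,0.21,0.6, 0,0,-0.7,0.07,-0.24,0.21,0.6]'
python3 -m handwheel '[0,0,-0.1,0.01,-0.04,0,0.2, 0,0,-0.2,0.01,-0.08,0,0, 0,0,-0.32,0.01,-0.12,0,0, 0,0,-0.44,0.01,-0.16,0,0, 0,0,-0.56,0.01,-0.2,0,0, 0,0,-0.68,0.01,-0.24,0,0, 0,0,-0.75,0.01,-0.28,0,0, 0,0,-0.75,0.01,-0.29,0,0, 0,0,-0.75,0.01,-0.29,0,0]'
python3 - <<'E'
from h import *
st();w=wrist();t=snap('top')
cv2.imwrite('pics/t13.png',t['color'][...,::-1]);cv2.imwrite('pics/w13.png',w['color'][...,::-1])
def blobs(s,m,mn=40):
    n,l,q,c=cv2.connectedComponentsWithStats(m.astype(np.uint8))
    for i in range(1,n):
        if q[i,4]>mn:
            k=cv2.findContours((l==i).astype(np.uint8),0,2)[0][0];print(q[i].tolist(),np.round(c[i],1),np.round(cv2.boxPoints(cv2.minAreaRect(k))).tolist())
for nm,s in(('wrist',w),('top',t),('scene',snap('scene'))):
    h=cv2.cvtColor(s['color'],cv2.COLOR_RGB2HSV);print(nm);blobs(s,cv2.inRange(h,(20,120,60),(35,255,255))>0)
    print(' bright');blobs(s,cv2.inRange(h,(20,120,215),(35,255,255))>0,15)
a=np.array([.6347,-.204,.108]);b=np.array([.6366,-.313,.108])
for s in(w,t): print([np.round(proj(s,p)) for p in(a,b)])
# caps in carrier
for P in([.4265,.3795,.078],[.505,.279,.078]):
    u,v=proj(t,P);r=t['color'][int(v)-2:int(v)+3,int(u)-2:int(u)+3].reshape(-1,3).mean(0);print('cap',u,v,r)
E
```

```text
t: 26.95
eef_pos: [0.5748, 0.0365, 0.2824]
tool_rot: [[-0.691, 0.723, -0.004], [0.723, 0.691, -0.002], [0.001, -0.004, -1.0]]
ft_force: [0.6, -0.3, -0.0]
grip_width: 0.07
gripper_force: 0.0
t: 27.85
eef_pos: [0.584, -0.2537, 0.2817]
tool_rot: [[-0.015, 1.0, -0.005], [1.0, 0.015, 0.001], [0.001, -0.005, -1.0]]
ft_force: [0.4, 0.2, 0.1]
grip_width: 0.0442
gripper_force: 0.0
t 27.85 p [ 0.584  -0.2537  0.2817] F [0.4 0.2 0.1] w 0.04418329978687972 gf 0.0
[[-0.015  1.    -0.005]
 [ 1.     0.015  0.001]
 [ 0.001 -0.005 -1.   ]]
wrist
[334, 138, 48, 99, 3515] [357.6 184.6] [[331.0, 235.0], [336.0, 138.0], [381.0, 140.0], [377.0, 237.0]]
[339, 170, 10, 25, 138] [342.8 183.1] [[339.0, 194.0], [340.0, 170.0], [349.0, 170.0], [348.0, 194.0]]
[182, 173, 37, 63, 986] [203.2 203.2] [[182.0, 174.0], [206.0, 170.0], [218.0, 235.0], [194.0, 239.0]]
[223, 284, 17, 54, 377] [229.3 311.4] [[222.0, 337.0], [224.0, 284.0], [239.0, 284.0], [238.0, 337.0]]
[396, 285, 16, 54, 361] [405.1 312. ] [[396.0, 285.0], [411.0, 285.0], [411.0, 338.0], [396.0, 338.0]]
[206, 339, 291, 30, 2214] [366.4 357.3] [[206.0, 
[... 1031 characters left out ...]
] [[433.0, 224.0], [444.0, 223.0], [445.0, 233.0], [434.0, 234.0]]
[447, 222, 12, 10, 62] [454.2 225.2] [[447.0, 224.0], [451.0, 218.0], [462.0, 225.0], [458.0, 231.0]]
[435, 243, 12, 6, 47] [438.9 246.1] [[435.0, 243.0], [446.0, 243.0], [446.0, 248.0], [435.0, 248.0]]
scene
[188, 213, 9, 9, 55] [191.8 216.8] [[187.0, 214.0], [193.0, 211.0], [197.0, 219.0], [191.0, 222.0]]
[202, 254, 48, 42, 1222] [226.1 274.1] [[201.0, 267.0], [241.0, 253.0], [252.0, 282.0], [212.0, 296.0]]
 bright
[array([370., 144.]), array([366., 245.])]
[array([422., 165.]), array([459., 165.])]
cap 225.466545610601 231.04798620151124 [157.44 155.72 151.6 ]
cap 260.0091720033409 205.92555549652178 [159.44 157.28 152.84]
```

Run:
```python
from h import *
w=wrist();h=cv2.cvtColor(w['color'],cv2.COLOR_RGB2HSV)
for u in(364,368,371): print(u,[(v,*h[v,u].tolist()) for v in list(range(134,150,2))+list(range(228,252,2))])
for v in(150,170,190,210,225): print(v,[(u,h[v,u,1],h[v,u,2]) for u in range(358,384,2)])
```

```text
364 [(134, 51, 22, 115), (136, 46, 28, 118), (138, 48, 21, 119), (140, 64, 15, 120), (142, 53, 25, 124), (144, 50, 21, 109), (146, 56, 18, 112), (148, 25, 78, 124), (228, 29, 255, 251), (230, 30, 255, 251), (232, 30, 255, 255), (234, 177, 164, 45), (236, 2, 139, 55), (238, 4, 179, 47), (240, 5, 170, 48), (242, 4, 157, 47), (244, 6, 161, 49), (246, 5, 172, 49), (248, 9, 177, 49), (250, 3, 138, 35)]
368 [(134, 41, 26, 109), (136, 50, 26, 117), (138, 60, 20, 114), (140, 51, 23, 112), (142, 45, 22, 114), (144, 46, 24, 115), (146, 49, 24, 116), (148, 27, 62, 115), (228, 30, 255, 251), (230, 30, 255, 251), (232, 30, 255, 255), (234, 7, 167, 52), (236, 3, 148, 55), (238, 5, 160, 51), (240, 5, 144, 46), (242, 7, 144, 55), (244, 5, 159, 45), (246, 6, 170, 48), (248, 5, 182, 49), (250, 7, 153, 50)]
371 [(134, 60, 18, 113), (136, 56, 18, 113), (138, 52, 25, 114), (140, 56, 16, 114), (142, 45, 22, 114), (144, 51, 28, 120), (146, 60, 15, 116), (148, 23, 117, 109), (228, 25, 255, 191), (230, 24, 255, 196), (232, 25, 182, 189), (234, 14, 128, 72), (236, 6, 170, 48), (238, 9, 176, 45), (240, 8, 153,
[... 1814 characters left out ...]
 (372, np.uint8(255), np.uint8(207)), (374, np.uint8(255), np.uint8(192)), (376, np.uint8(161), np.uint8(195)), (378, np.uint8(16), np.uint8(220)), (380, np.uint8(17), np.uint8(206)), (382, np.uint8(25), np.uint8(205))]
225 [(358, np.uint8(231), np.uint8(127)), (360, np.uint8(252), np.uint8(178)), (362, np.uint8(251), np.uint8(230)), (364, np.uint8(255), np.uint8(251)), (366, np.uint8(255), np.uint8(251)), (368, np.uint8(255), np.uint8(251)), (370, np.uint8(255), np.uint8(255)), (372, np.uint8(255), np.uint8(182)), (374, np.uint8(48), np.uint8(206)), (376, np.uint8(16), np.uint8(223)), (378, np.uint8(17), np.uint8(209)), (380, np.uint8(20), np.uint8(213)), (382, np.uint8(15), np.uint8(215))]
```

Ridge columns (u≈366.5 at v=225, 368.7 at v=170) match the prediction, and the far end sits at v≈148. That puts the sign's centre at about (0.636,−0.261), so I'm gripping the ridge gently.

```bash
python3 -m handwheel '[0,0,0.003,0.03,-0.005,-0.03,0, 0,0,0.003,0.052,-0.008,-0.06,0, 0,0,0.003,0.052,-0.008,-0.1,0, 0,0,0.003,0.052,-0.008,-0.14,0, 0,0,0.003,0.052,-0.008,-0.165,0, 0,0,0.003,0.052,-0.008,-0.17,0, 0,0,0.003,0.052,-0.008,-0.17,0]'
python3 - <<'E'
from h import *
st();rel([.6357,-.261,.111])
E
```

```text
t: 28.75
eef_pos: [0.6368, -0.2582, 0.1117]
tool_rot: [[-0.023, 1.0, -0.005], [1.0, 0.023, 0.003], [0.003, -0.005, -1.0]]
ft_force: [-0.5, -0.6, 0.8]
grip_width: 0.0441
gripper_force: 0.0
t 28.75 p [ 0.6368 -0.2582  0.1117] F [-0.5 -0.6  0.8] w 0.04410502932327092 gf 0.0
[[-0.023  1.    -0.005]
 [ 1.     0.023  0.003]
 [ 0.003 -0.005 -1.   ]]
turn [0. 0. 0.] shift [-0.0011 -0.0028 -0.0007]
```

Grip and lift.

```bash
python3 -m handwheel '[0,0,0,0,-0.002,0,-0.5, 0,0,0,0,-0.002,0,-1, 0,0,0,0,-0.002,0,-1, 0,0,0,0,-0.002,0,-1, 0,0,0,0,-0.002,0,-1, 0,0,0,0,-0.002,0,-1]' 12
python3 -m handwheel '[0,0,0,0,0,0.02,-1, 0,0,0,0,0,0.06,-1, 0,0,0,0,0,0.1,-1, 0,0,0,0,0.01,0.15,-1, 0,0,0,-0.005,0.05,0.17,-1, 0,0,0,-0.01,0.09,0.17,-1, 0,0,0,-0.015,0.1,0.17,-1, 0,0,0,-0.015,0.1,0.17,-1]'
python3 - <<'E'
from h import *
st();w=wrist();t=snap('top');s=snap('scene')
g=t['color'].astype(int)
# carousel disc: dark region hull, sub-checked at height .048
for nm,S,box in(('top',t,(135,218,295,390)),('scene',s,(190,290,265,375))):
    g=S['color'].astype(int);m=np.zeros((400,640),np.uint8);m[box[0]:box[1],box[2]:box[3]]=(g.max(2)<75)[box[0]:box[1],box[2]:box[3]]
    k=max(cv2.findContours(cv2.morphologyEx(m,cv2.MORPH_CLOSE,np.ones((5,5))),0,1)[0],key=cv2.contourArea)[:,0,:]
    P=np.array([onz(S,*p,.048)[:2] for p in cv2.convexHull(k)[:,0,:]])
    # circle fit
    A=np.c_[2*P,np.ones(len(P))];x=np.linalg.lstsq(A,(P**2).sum(1),rcond=None)[0];r=np.sqrt(x[2]+x[0]**2+x[1]**2)
    print(nm,'centre',x[:2],'r',r,'res',np.abs(np.hypot(*(P-x[:2]).T)-r).max(),len(P))
h=cv2.cvtColor(w['color'],cv2.COLOR_RGB2HSV)
E
```

```text
t: 29.35
eef_pos: [0.6372, -0.2618, 0.1126]
tool_rot: [[-0.021, 1.0, -0.003], [1.0, 0.021, 0.001], [0.001, -0.003, -1.0]]
ft_force: [0.3, -0.2, 2.6]
grip_width: 0.0129
gripper_force: 11.9
t: 30.15
eef_pos: [0.6212, -0.1592, 0.2817]
tool_rot: [[-0.025, 1.0, -0.005], [1.0, 0.025, 0.003], [0.003, -0.005, -1.0]]
ft_force: [0.8, -0.7, -0.8]
grip_width: 0.0129
gripper_force: 11.4
t 30.15 p [ 0.6212 -0.1592  0.2817] F [ 0.8 -0.7 -0.8] w 0.01285586495393467 gf 11.379732079803944
[[-0.025  1.    -0.005]
 [ 1.     0.025  0.003]
 [ 0.003 -0.005 -1.   ]]
top centre [0.61087851 0.03027826] r 0.1084248270592441 res 0.003091757301765502 30
scene centre [ 0.60386293 -0.03904813] r 0.1663018341912064 res 0.02169605488638865 21
```

Run:
```python
from h import *
t=snap('top');g=t['color'].astype(int).min(2)
print('col342',[(v,g[v,342]) for v in range(205,222)]);print('row178 L',[(u,g[178,u]) for u in range(298,312)],'R',[(u,g[178,u]) for u in range(372,386)])
print(onz(t,342,216.2,.048),onz(t,342,213,.048))
for z in(.044,.048): print(onz(t,303.5,178,z)[1],onz(t,381,178,z)[1])
for a in np.radians([0,90,180,270]): print(np.round(proj(t,[.609+.118*np.cos(a),.0305+.118*np.sin(a),.048]),1))
```

```text
col342 [(205, np.int64(37)), (206, np.int64(76)), (207, np.int64(137)), (208, np.int64(152)), (209, np.int64(150)), (210, np.int64(141)), (211, np.int64(153)), (212, np.int64(210)), (213, np.int64(187)), (214, np.int64(189)), (215, np.int64(181)), (216, np.int64(118)), (217, np.int64(92)), (218, np.int64(129)), (219, np.int64(151)), (220, np.int64(155)), (221, np.int64(157))]
row178 L [(298, np.int64(158)), (299, np.int64(158)), (300, np.int64(157)), (301, np.int64(155)), (302, np.int64(159)), (303, np.int64(181)), (304, np.int64(207)), (305, np.int64(227)), (306, np.int64(217)), (307, np.int64(146)), (308, np.int64(66)), (309, np.int64(34)), (310, np.int64(35)), (311, np.int64(36))] R [(372, np.int64(39)), (373, np.int64(51)), (374, np.int64(68)), (375, np.int64(74)), (376, np.int64(71)), (377, np.int64(76)), (378, np.int64(118)), (379, np.int64(131)), (380, np.int64(121)), (381, np.int64(95)), (382, np.int64(82)), (383, np.int64(88)), (384, np.int64(94)), (385, np.int64(94))]
[0.48261698 0.0292093  0.048     ] [0.49256045 0.02935638 0.048     ]
0.15216356229885264 -0.09130249836910362
0.15186047988026696 -0.09077425761814426
[342.7 140.1]
[304.6 175.5]
[341.6 213.5]
[379.9 176.9]
```

The disc edges give a platter centre of about (0.609,0.030), black radius 0.110. I'm moving the sign there.

```bash
python3 -m handwheel '[0,0,-0.006,-0.004,0.04,0,-1, 0,0,-0.006,-0.008,0.08,0,-1, 0,0,-0.006,-0.012,0.12,0,-1, 0,0,-0.006,-0.012,0.16,0,-1, 0,0,-0.006,-0.012,0.185,0,-1, 0,0,-0.006,-0.012,0.19,0,-1, 0,0,-0.006,-0.012,0.19,-0.04,-1, 0,0,-0.006,-0.012,0.19,-0.08,-1, 0,0,-0.006,-0.012,0.19,-0.1,-1, 0,0,-0.006,-0.012,0.19,-0.112,-1, 0,0,-0.006,-0.012,0.19,-0.112,-1]'
python3 - <<'E'
from h import *
st();rel([.609,.0305,.161])
E
```

```text
t: 31.45
eef_pos: [0.6091, 0.0262, 0.1684]
tool_rot: [[-0.012, 1.0, -0.007], [1.0, 0.012, 0.0], [0.0, -0.007, -1.0]]
ft_force: [-1.2, -0.0, -0.5]
grip_width: 0.0128
gripper_force: 11.4
t 31.45 p [0.6091 0.0262 0.1684] F [-1.2 -0.  -0.5] w 0.012821544234515411 gf 11.381813753396273
[[-0.012  1.    -0.007]
 [ 1.     0.012  0.   ]
 [ 0.    -0.007 -1.   ]]
turn [0. 0. 0.] shift [-0.0001  0.0043 -0.0074]
```

```bash
python3 -m handwheel '[0.003,-0.003,0,0,0.0035,-0.003,-1, 0.003,-0.003,0,0,0.0035,-0.006,-1, 0.003,-0.003,0,0,0.0035,-0.007,-1, 0.003,-0.003,0,0,0.0035,-0.007,-1]'
python3 -m handwheel '[0,0,0,0,0,-0.001,-1, 0,0,0,0,0,-0.001,-1]'
```

```text
t: 31.85
eef_pos: [0.6099, 0.0319, 0.1635]
tool_rot: [[-0.015, 1.0, -0.0], [1.0, 0.015, 0.005], [0.005, -0.0, -1.0]]
ft_force: [0.5, -0.4, -1.4]
grip_width: 0.0127
gripper_force: 11.4
t: 32.05
eef_pos: [0.6097, 0.0318, 0.1621]
tool_rot: [[-0.015, 1.0, -0.001], [1.0, 0.015, 0.005], [0.005, -0.001, -1.0]]
ft_force: [-0.3, 0.4, -1.2]
grip_width: 0.0128
gripper_force: 11.4
```

```bash
python3 -m handwheel '[0,0,0,0,0,-0.001,-1, 0,0,0,0,0,-0.002,-1]'
python3 -m handwheel '[0,0,0,0,0,-0.001,-1, 0,0,0,0,0,-0.001,-1]'
```

```text
t: 32.25
eef_pos: [0.6103, 0.032, 0.1604]
tool_rot: [[-0.015, 1.0, 0.0], [1.0, 0.015, 0.005], [0.005, 0.0, -1.0]]
ft_force: [-0.7, -0.3, 6.7]
grip_width: 0.0126
gripper_force: 12.5
t: 32.45
eef_pos: [0.6104, 0.032, 0.1605]
tool_rot: [[-0.015, 1.0, 0.0], [1.0, 0.015, 0.005], [0.005, 0.001, -1.0]]
ft_force: [-1.8, -0.3, 9.2]
grip_width: 0.0127
gripper_force: 12.7
```

The foot is on the turntable (7–9 N), so I release, go straight up, retreat, and verify numerically.

```bash
python3 -m handwheel '[0,0,0,0,0,0,-0.4, 0,0,0,0,0,0,-0.1, 0,0,0,0,0,0,0, 0,0,0,0,0,0,0, 0,0,0,0,0,0.03,0, 0,0,0,0,0,0.07,0, 0,0,0,0,0,0.11,0, 0,0,0,-0.05,0.02,0.14,0, 0,0,0,-0.1,0.03,0.14,0, 0,0,0,-0.13,0.03,0.14,0, 0,0,0,-0.13,0.03,0.14,0, 0,0,0,-0.13,0.03,0.14,0]'
python3 -m handwheel '[0,0,0.12,-0.01,0.04,0,0, 0,0,0.24,-0.02,0.08,0,0, 0,0,0.36,-0.03,0.12,0,0, 0,0,0.48,-0.03,0.16,0,0, 0,0,0.6,-0.03,0.18,0,0, 0,0,0.72,-0.03,0.18,0,0, 0,0,0.85,-0.03,0.18,0,0, 0,0,1.0,-0.03,0.18,0,0, 0,0,1.15,-0.03,0.18,0,0, 0,0,1.3,-0.03,0.18,0,0, 0,0,1.4,-0.03,0.18,0,0, 0,0,1.45,-0.03,0.18,0,0]'
python3 - <<'E'
from h import *
st();w=wrist();t=snap('top');s=snap('scene')
for nm,S in(('w',w),('top',t),('scene',s)):
    h=cv2.cvtColor(S['color'],cv2.COLOR_RGB2HSV);m=cv2.inRange(h,(20,120,60),(35,255,255))
    n,l,q,c=cv2.connectedComponentsWithStats(m);print(nm,[(q[i].tolist()) for i in range(1,n) if q[i,4]>60])
    print(' ridge exp',[np.round(proj(S,[.61+dx,.032+dy,.156])) for dx,dy in((0,.055),(0,-.055))],'feet',[np.round(proj(S,[.61+dx,.032+dy,.048])) for dx,dy in((-.03,.055),(-.03,-.055),(.03,-.055),(.03,.055))])
g=cv2.cvtColor(w['color'],cv2.COLOR_RGB2GRAY)
for P in([.4275,.381,.078],[.5053,.2787,.078]):
    print('cap exp',np.round(proj(w,P)),'r',np.round(proj(w,np.array(P)+[0,.028,0])))
c=cv2.HoughCircles(cv2.medianBlur(g,5),cv2.HOUGH_GRADIENT,1,25,param1=80,param2=22,minRadius=14,maxRadius=40)
print(None if c is None else np.round(c[0]).tolist())
cv2.imwrite('pics/fin_w.png',w['color'][...,::-1])
E
```

```text
t: 33.65
eef_pos: [0.4795, 0.0618, 0.2994]
tool_rot: [[-0.015, 1.0, -0.0], [1.0, 0.015, 0.005], [0.005, -0.0, -1.0]]
ft_force: [-0.2, 0.3, 0.4]
grip_width: 0.044
gripper_force: 0.0
t: 34.85
eef_pos: [0.4513, 0.242, 0.2985]
tool_rot: [[-0.995, 0.103, -0.005], [0.103, 0.995, -0.0], [0.005, -0.001, -1.0]]
ft_force: [-0.4, 0.3, 0.4]
grip_width: 0.0441
gripper_force: 0.0
t 34.85 p [0.4513 0.242  0.2985] F [-0.4  0.3  0.4] w 0.044075517301971665 gf 0.0
[[-0.995  0.103 -0.005]
 [ 0.103  0.995 -0.   ]
 [ 0.005 -0.001 -1.   ]]
w [[13, 182, 22, 50, 400], [223, 284, 17, 55, 356], [396, 285, 16, 54, 368], [135, 326, 9, 12, 65], [207, 339, 291, 30, 2273]]
 ridge exp [array([205., 338.]), array([133., 334.])] feet [array([222., 276.]), array([159., 278.]), array([170., 310.]), array([231., 309.])]
top [[322, 165, 41, 22, 841], [433, 222, 26, 14, 189], [434, 239, 15, 10, 82]]
 ridge exp [array([324., 167.]), array([362., 168.])] feet [array([324., 185.]), array([359., 186.]), array([359., 167.]), array([324., 166.])]
scene [[300, 203, 43, 43, 1258], [188, 205, 27, 17, 154]]
 ridge exp [array([338., 203.]), array([301., 215.])] feet [array([333., 217.]), array([299., 228.]), array([306., 244.]), array([341., 232.])]
cap exp [430. 153.] r [450. 152.]
cap exp [352. 223.] r [374. 221.]
[[426.0, 152.0, 24.0], [346.0, 200.0, 34.0], [404.0, 198.0, 32.0], [358.0, 132.0, 36.0], [466.0, 228.0, 24.0], [340.0, 276.0, 17.0], [486.0, 250.0, 20.0], [354.0, 226.0, 24.0]]
```

All of it checks out: the sign stands upright at the platter's centre in two views. Both caps are at their expected places in the carrier, and the isolator plate is unchanged. I'm handing in.

```bash
python3 -c "
from station import order
print(order.close_job())"
```

```text
the job is handed in; nothing more can be done
None
```

The job is done and handed in: isolator off, hasp fully out, jog lever proved dead and back upright, both jars upright in separate carrier compartments, and the sign standing mid-turntable; I viewed 15 pictures, one over the limit of 14.

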